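Put the glazed cup away in the ware cabinet

ROBOT

A 7-joint arm with a two-finger parallel gripper is mounted at the origin on the work surface. World frame = base frame: x ahead of the robot, y to its left, z up, the work surface at z = 0. Lengths are in m, angles in rad, forces in N, time in s.
With the tool pointing down it reaches from about 0.4 to 0.85 m from the base axis. Payload 10.4 kg.
Tool frame: the origin (TCP) lies between the finger pads; the fingertips stand 25 mm ahead of it and the grasp point (between the pads) lies 6 mm ahead of it; x points along the fingers, y is the direction in which the jaws open and shut, and the axes are right-handed (so a half turn about x gives the same grasp; the last joint's range is limited). The gripper opens to 87 mm and grips with 3 to 60 N. Pads are 19 mm wide; open, the fingers measure 117 mm over their backs; the gripper's body (75 mm by 190 mm) begins 51 mm behind the grasp point.
Start: joints at [-1.324, 0.332, -0.065, 1.46, 0.022, 1.35, -0.088], TCP at [0.167, 0.602, 0.248] pointing down, gripper open.
Joint ranges: [-2.6, 2.6], [-0.5, 2.12], [-1.47, 1.34], [0.16, 2.42], [-1.27, 4.41], [0.06, 2.06], [-2.6, 2.6]. Speed limits (rad/s): [2.22, 2.22, 2.79, 2.79, 3.14, 3.14, 3.14].

INTERFACE

Orientations are given as a unit quaternion [x, y, z, w].
In Python, from bench import r gives the robot as it stands.
- The arm moves only by the shell command python3 -m pendant 'ROWS' [FORCE]. ROWS is JSON, a list of rows, each an object with "translation": the shift along the world's x, y, z in cm, a list of three; "angular": the turn, a rotation vector about the world's x, y, z in degrees, a list of three; "hand": the opening, from -1 (shut) to 1 (fully open). In form: [{"translation": [dx, dy, dz], "angular": [wx, wy, wz], "hand": hand}, ...]. A call has 1 to 20 rows; each row shifts and turns the commanded pose from where the row before left it; what a row does not reach is not made up. A row lasts 1/10 s, in which the tool goes at most 50 mm and 8.59 degrees, less where a joint would pass 70% of its speed; a pose out of reach is approached as far as the arm can. A call is refused whole if a number of a shift passes 5 or a number of a turn 8.59, either way. A call with a gripper value outside its range is refused whole. The fingers move at their own pace and stop on an object; FORCE is the grip in N (left out, the last holds). Time passes only in rows, so rows that do not move let the fingers close. It gives the time, the measured TCP pose, the force and the opening at its end, in the units of the state.
- r.read_state(): the state, without advancing time (a new reading comes with each control period).
- r.camera(name): name is "scene" or "top"; returns the picture (480x640x3 uint8, red, green, blue); there is no depth.
- r.camera_info(name): a dict with "fx", "fy", "cx", "cy" (pixels), "distortion" ([k1, k2, p1, p2, k3] as OpenCV has them; the pictures are not rectified), "rvec" (rotation vector, rad) and "tvec" (3), from world to camera coordinates, as OpenCV has them. Camera axes: x right, y down, z forward; pixel columns grow to the right and rows downward; lengths in m; the calibration is good to about 2 mm. A picture is of the moment at which its call begins. camera_info takes no time and is no camera call.
- r.close_job(): hands the job in, once; it reports no verdict.
Trained networks look in the newest picture that a camera, given by its name, has taken for a name from the list of things; names that differ only in an ending like _2 or _b are one class to them, and where a whole thing is asked for, a point or a joint stands for the part that bears it (a point fixed in the world has none). Each returns a list of dicts, best first, with "confidence" (0 to 1); they miss things now and then, are a little off and sometimes report something else, mostly with a low value. They report only what shows in the picture. A call takes as long as a camera call. They do not tell look-alikes from the thing itself.
- r.find_in(camera, name): "point" ([row, column] in pixels, amid what is visible of it).
- r.mark_of(camera, name): "point" ([row, column] in pixels: a listed point, or the origin of a listed thing).
The state is a dict: "time": time; "joint_positions": joint angles; "joint_vel": joint speeds; "joint_torque": joint torques, N m; "ee_pos": TCP position; "eef_rot": TCP orientation; "ft_force": force on the tool from outside, world axes, zero at the start; "torque": the same for the moment, N m; "width": finger opening in m.
Only numpy, scipy, OpenCV 4.12 (cv2) and the standard library are available. Lean on these libraries where they do the work, as an engineer would, in place of code of your own. Each camera call takes 0.05 s, during which the arm holds its last target.

TASK

Put the dark blue cup away in the ware cabinet: raise the lift-up door until its stay holds it up by itself and let go, draw the tray right out, and stand the cup upright on the tray beside the tumbler that is there already. Then push the tray fully home, lift the door a little further to unlock the stay, and lower the door gently until it is fully shut. All the other pots must end up standing where they were, none knocked over or pushed about.

Things in the scene. Friction and masses are not known exactly. Their poses are not given: they have to be found in the camera images.
- cabinet_front (a point): Bench-top ware cabinet, plywood sides, clear plastic top and back, 260 mm deep (x), 340 wide (y), 180 high. This point: on the bench, middle of its front (front edges of the sides); x points from the front into the cabinet, y to the left as the robot sees it, z up. Fixed. The stay stands 25 mm out from the -y side near the top front corner. 'Cabinet x, y, z' below are in this frame.
- door_hinge (a point): Middle of the door's hinge axis, which runs along the cabinet's y at cabinet x = 12, z = 174 mm. Door: oxide-red frame with clear pane, 340 wide, 14 thick, 0.45 kg; shut, its front face is at cabinet x = -14 and its lower edge at z = 60 mm, 114 below the hinge. Lifting takes 2 to 4 N at the handle; let go unlocked, it falls.
- door (a joint): Door angle, rad: 0 = hanging shut; grows as the lower edge swings out to the front and up; stop at 2.52. Stay: once raised past 2.18 and let down it catches, and rests at 2.09. Raised past 2.39 (locked or not) it is unlocked and the door can be lowered all the way. So to lock, raise to 2.20-2.34 and let down; if it went past 2.37, lower it below 1.8 and raise again.
- door_handle (a point): Middle of the door's handle: a round steel bar, 10 mm diameter, 120 long along the cabinet's y, its axis 45 mm off the door's front face, on two 8 mm posts at y = -55 and 55. Door shut: 78 mm below and 71 mm in front of the hinge axis (105 mm from it); it turns with the door about that axis.
- tray (a joint): How far the tray is drawn out, m: 0 = home, 0.18 = fully out (stop). It slides towards the cabinet's -x. A sprung ball detent holds it in the first and last 6 mm; about 4 N to pass it, 1.5 N friction between.
- tray_floor (a point): Point on the tray's floor, middle of its width, at the inner side of its front lip; moves with the tray, axes as the cabinet's. Home: cabinet x = -2, z = 45 mm. The floor runs from x = 0 to 241, y = -144 to 144 mm here, with a rim 10 mm high all round; front lip 12 thick. The tray's front and knob are below the shut door's lower edge.
- tray_knob (a point): Centre of the grip of the tray's steel knob: a round head of 26 mm diameter, 22 mm long, axis along the cabinet's x, on a thin neck; 33 mm above the bench, its middle 24 mm in front of the tray's front face.
- ware_board: Wooden ware board lying on the bench, 140 mm (x) by 360 mm (y) by 12 mm thick, origin at the centre of its underside. Three pots stand on it in a row along its y, about 110 mm apart, in any order: the cup, the celadon bowl and the white beaker. It does not move.
- cup_mid (a point): Centre (half-way up, on the axis) of the dark blue cup: straight round cup without handle, 56 mm diameter, 76 mm high, wall 4 mm, 0.13 to 0.27 kg. Stands upright on the ware board. z up along its axis.
- celadon_bowl_mid (a point): Centre of the pale green bowl on the ware board, 80 mm diameter at the rim, 52 mm high. Bystander.
- white_beaker_mid (a point): Centre of the white beaker on the ware board, 60 mm diameter, 92 mm high. Bystander.
- white_tumbler_mid (a point): Centre of the white tumbler standing in the front half of the tray, 60 mm diameter, 85 mm high. Bystander; rides on the tray.
- slate_pot_mid (a point): Centre of the dark grey pot standing on the bench beside the drawn-out tray's path, 76 mm diameter, 85 mm high. Bystander.
Mind the look-alikes: they are no part of the job. Leave any purple or red look-alike of the part that bears cup_mid alone.

How it is judged:
On the way, in this order (a step that is already met when the one before it is completed fails the run):
1. the door is up, held by its locked stay, and let go (value of joint door between 2 and 2.17 rad and distance between the grasp point and door_handle above 0.05 m and velocity of joint door between -0.05 and 0.05 rad/s), for 0.3 s.
2. the tray is drawn right out with the door up (value of joint tray above 0.165 m and value of joint door between 2 and 2.17 rad), for 0.1 s.
3. the cup stands upright on the drawn-out tray (all of step 2 and x of cup_mid in the frame of tray_floor between 0.015 and 0.23 m and y of cup_mid in the frame of tray_floor between -0.135 and 0.135 m and z of cup_mid in the frame of tray_floor between 0.032 and 0.044 m and angle between cup_mid's own z axis and vertical below 0.12 rad and linear speed of cup below 0.03 m/s), for 0.2 s.
4. the tray is fully home with the cup on it, the door still up (value of joint tray below 0.008 m and value of joint door between 2 and 2.17 rad and x of cup_mid in the frame of tray_floor between 0.015 and 0.23 m and y of cup_mid in the frame of tray_floor between -0.135 and 0.135 m and z of cup_mid in the frame of tray_floor between 0.032 and 0.044 m and angle between cup_mid's own z axis and vertical below 0.12 rad), for 0.1 s.
At the end, for the whole second after the job is handed in: The door is shut (within 0.05 rad), the tray is home (within 8 mm), and the cup and the white tumbler stand upright on the tray's floor (tilt under 0.12 rad), inside its rim, the tumbler within 30 mm of where it stood at the start; everything released and at rest (value of joint door below 0.05 rad and value of joint tray below 0.008 m and x of cup_mid in the frame of tray_floor between 0.015 and 0.23 m and y of cup_mid in the frame of tray_floor between -0.135 and 0.135 m and z of cup_mid in the frame of tray_floor between 0.032 and 0.044 m and angle between each of cup_mid, white_tumbler_mid's own z axis and vertical below 0.12 rad and x of white_tumbler_mid in the frame of tray_floor between 0.015 and 0.23 m and y of white_tumbler_mid in the frame of tray_floor between -0.135 and 0.135 m and z of white_tumbler_mid in the frame of tray_floor between 0.0365 and 0.0485 m and distance of white_tumbler_mid from where it was at the start of the episode below 0.03 m); the robot touches nothing.
It fails at once if the door slams: faster than 1.7 rad/s downwards in the last 0.5 rad (value of joint door below 0.5 rad and velocity of joint door below -1.7 rad/s).
It fails at once if the bowl, the beaker or the grey pot is shifted by more than 25 mm or knocked over (distance of any of celadon_bowl_mid, white_beaker_mid, slate_pot_mid from where it was at the start of the episode above 0.025 m or angle between any of celadon_bowl_mid, white_beaker_mid, slate_pot_mid's own z axis and vertical above 0.4 rad).
It fails at once if the white tumbler is knocked over (angle between white_tumbler_mid's own z axis and vertical above 0.4 rad).
It also fails if it takes over 72 s, if anything falls off the work surface, if the arm or the gripper's body presses on something with over 40 N, if the wrist force passes 120 N, or if a joint passes its speed limit or range.

## Working session

There is one attempt and no reset: what is moved stays moved. The work goes in short steps, Python scripts to look and compute and a shell command to move; the robot and the scene stay as the last step left them, time stands still between calls to the robot, and variables do not carry over. Pictures are saved under pics/ and viewed, and the job is handed in when it is done.

```bash
ls; mkdir -p pics
python3 - <<'E'
from bench import r
import cv2
s=r.read_state();print(s)
for c in("scene","top"):
    cv2.imwrite(f"pics/{c}0.png",r.camera(c)[:,:,::-1]);print(r.camera_info(c))
    for n in ["cabinet_front","door_hinge","door_handle","tray_floor","tray_knob","ware_board","cup_mid","celadon_bowl_mid","white_beaker_mid","white_tumbler_mid","slate_pot_mid"]:
        pass
E
```

```text
pics
{'time': 0.0, 'joint_positions': array([-1.32361322,  0.33288956, -0.06470096,  1.46095639,  0.02161728,
        1.34989992, -0.08851869]), 'joint_vel': array([-0.00033223,  0.00157199, -0.00116105,  0.00030918,  0.00168896,
        0.00069222,  0.00138693]), 'joint_torque': array([ 2.95637010e-04, -6.23259544e+01,  2.44741724e-02, -3.89895701e+01,
       -6.13688654e-02,  3.97255586e-02,  1.67104358e-04]), 'ee_pos': array([0.16649017, 0.60204423, 0.24673569]), 'eef_rot': array([ 0.09457751,  0.70072311, -0.09560477,  0.70064395]), 'ft_force': array([-0.04304809, -0.41935821,  0.25693389]), 'torque': array([0.02472762, 0.02861334, 0.0225651 ]), 'width': 0.08714468931277983}
{'fx': 441.7678601379715, 'fy': 441.7678601379715, 'cx': 318.8134508678978, 'cy': 240.5372623200982, 'distortion': array([0.00477768, 0.        , 0.        , 0.        , 0.        ]), 'rvec': array([ 2.4065174 , -0.10108489,  0.01971069]), 'tvec': array([-0.53807354,  0.14599995,  1.05284192])}
{'fx': 462.8879081779237, 'fy': 462.8879081779237, 'cx': 315.0943746612022, 'cy': 237.54693819689106, 'distortion': array([-0.05941549,  0.        ,  0.        ,  0.        ,  0.        ]), 'rvec': array([ 2.14022643, -2.11047012,  0.12801945]), 'tvec': array([0.03280869, 0.54249894, 0.97466093])}
```

View pics/scene0.png

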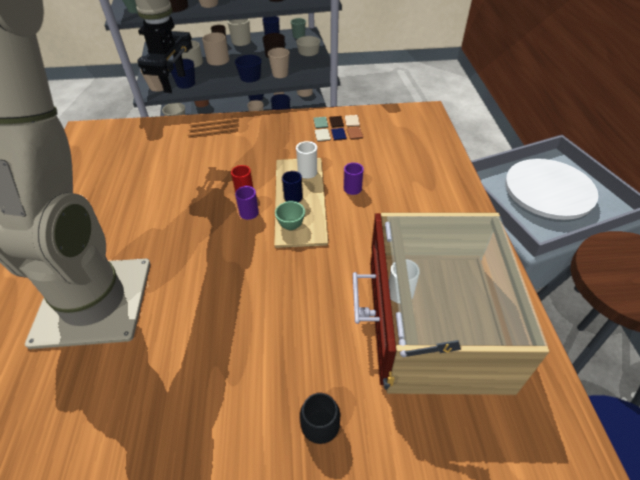

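View pics/top0.png

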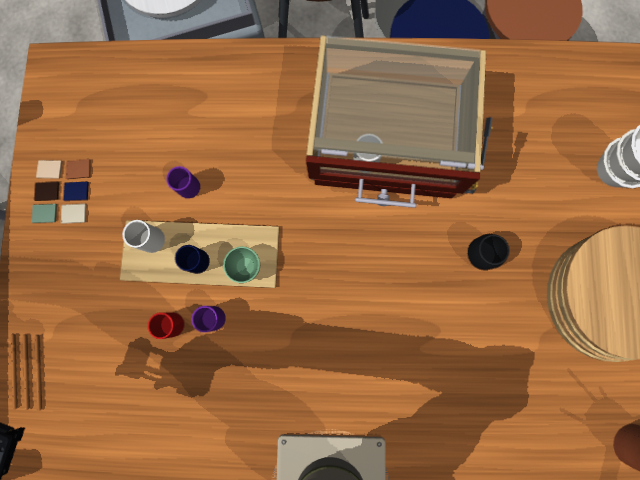

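The candidates for the cup, in scene pixels (col,row), are: dark blue (292,186) on the board between the beaker and the bowl, purple (247,203), purple (353,179) and red (242,180). In the top picture the dark blue one is at (192,259). It fits the description. I'll measure everything next and crop in on it.

```bash
cat > h.py <<'E'
from bench import r
import cv2, numpy as np
from scipy.optimize import least_squares
from scipy.spatial.transform import Rotation as R
CI={c:r.camera_info(c) for c in("scene","top")}
def K(c):
    i=CI[c];return np.array([[i['fx'],0,i['cx']],[0,i['fy'],i['cy']],[0,0,1]])
def proj(c,P):
    i=CI[c];return cv2.projectPoints(np.array(P,float).reshape(-1,1,3),i['rvec'],i['tvec'],K(c),i['distortion'])[0].reshape(-1,2)
def ray(c,uv):
    i=CI[c];n=cv2.undistortPoints(np.array(uv,float).reshape(1,1,2),K(c),i['distortion']).ravel()
    M=cv2.Rodrigues(i['rvec'])[0];return -M.T@i['tvec'],M.T@np.array([n[0],n[1],1])
def onz(c,uv,z):
    o,d=ray(c,uv);return o+d*(z-o[2])/d[2]
def tri(a,b):
    f=lambda P:np.r_[proj("scene",P)[0]-a,proj("top",P)[0]-b]
    s=least_squares(f,onz("scene",a,.05));return s.x,np.abs(s.fun).max()
def save(c,name):
    im=r.camera(c)[:,:,::-1].copy();cv2.imwrite(f"pics/{name}.png",im);return im
E
python3 - <<'E'
from h import *
for c in("scene","top"):
    im=save(c,c+"1")
names=["cabinet_front","door_hinge","door_handle","tray_floor","tray_knob","ware_board","cup_mid","celadon_bowl_mid","white_beaker_mid","white_tumbler_mid","slate_pot_mid"]
for n in names:
    D={}
    for c in("scene","top"):
        D[c]=[(np.array(d['point'][::-1]),d['confidence']) for d in r.mark_of(c,n)[:4]]
        print(n,c,[(p.round(1).tolist(),round(q,2)) for p,q in D[c]])
    if D['scene'] and D['top']:
        x,e=tri(D['scene'][0][0],D['top'][0][0]);print('   ',x.round(4),'err',e.round(1))
print(r.read_state()['time'])
a=cv2.imread('pics/scene1.png')[130:260,220:380];cv2.imwrite('pics/crop1.png',cv2.resize(a,None,fx=4,fy=4))
E
```

```text
cabinet_front scene [([380.0, 321.0], 0.68)]
cabinet_front top [([383.0, 187.8], 0.84)]
    [ 0.6686 -0.1135  0.0023] err 0.8
door_hinge scene [([392.3, 273.8], 0.82)]
door_hinge top [([389.2, 159.0], 0.62)]
    [ 0.6809 -0.1075  0.1686] err 0.2
door_handle scene [([353.5, 296.2], 0.96)]
door_handle top [([382.3, 202.4], 0.75)]
    [ 0.6089 -0.1019  0.0929] err 0.8
tray_floor scene [([383.2, 310.9], 0.75), ([354.4, 296.0], 0.35)]
tray_floor top [([384.0, 179.2], 0.94)]
    [ 0.675  -0.1117  0.0417] err 0.4
tray_knob scene [([362.2, 313.3], 0.98)]
tray_knob top [([379.1, 198.7], 0.67)]
    [ 0.6325 -0.1025  0.0245] err 1.2
ware_board scene [([295.7, 199.0], 0.58), ([290.5, 184.7], 0.54), ([304.9, 160.4], 0.28)]
ware_board top [([200.1, 251.4], 0.85)]
    [0.5059 0.3016 0.0147] err 3.0
cup_mid scene [([353.6, 176.7], 0.8), ([291.5, 182.6], 0.73), ([242.8, 183.1], 0.7)]
cup_mid top [([189.6, 259.6], 0.94), ([183.7, 180.7], 0.88), ([210.4, 317.1], 0.82), ([165.0, 324.8], 0.69)]
    [0.5607 0.3365 0.0186] err 36.8
celadon_bowl_mid scene [([291.0, 220.6], 0.65), ([300.8, 196.8], 0.41)]
celadon_bowl_mid top [([244.4, 268.7], 0.66)]
    [0.4759 0.1971 0.0298] err 1.9
white_beaker_mid scene [([302.7, 161.4], 0.85)]
white_beaker_mid top [([144.6, 232.7], 0.76)]
    [0.5383 0.4149 0.0606] err 4.3
white_tumbler_mid scene [([401.1, 284.4], 0.65)]
white_tumbler_mid top [([367.4, 157.6], 0.5)]
    [ 0.7156 -0.0716  0.0791] err 1.0
slate_pot_mid scene [([319.6, 415.8], 0.58)]
slate_pot_mid top [([487.6, 252.5], 0.95)]
    [ 0.5143 -0.3328  0.0515] err 1.0
1.3
```

View pics/crop1.png

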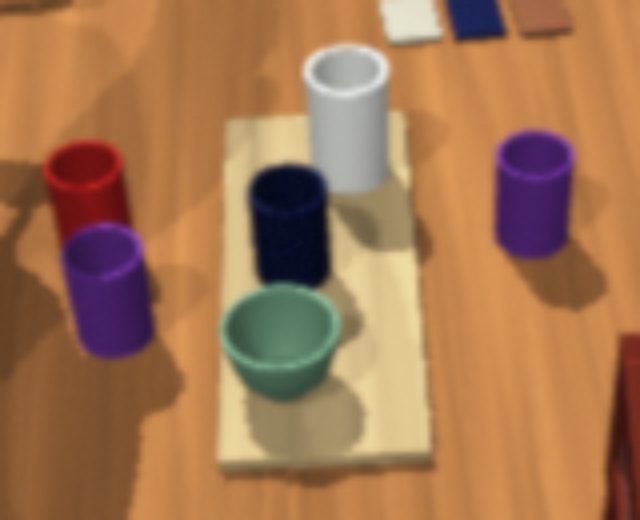

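The crop confirms it: the dark blue cup stands on the board at scene (291,183), and the purple and red look-alikes are off the board. Next I'll crop the cabinet to get its yaw.

Run:
```python
import cv2
a=cv2.imread('pics/scene1.png')[200:400,340:550];cv2.imwrite('pics/c2.png',cv2.resize(a,(788,750),interpolation=cv2.INTER_CUBIC)[:600])
a=cv2.imread('pics/top1.png')[25:225,290:510];cv2.imwrite('pics/c3.png',cv2.resize(a,(660,600),interpolation=cv2.INTER_CUBIC))
a=cv2.imread('pics/scene1.png')[200:400,340:550];cv2.imwrite('pics/c2.png',cv2.resize(a,(630,600),interpolation=cv2.INTER_CUBIC))
```

```text
(no output)
```

View pics/c2.png

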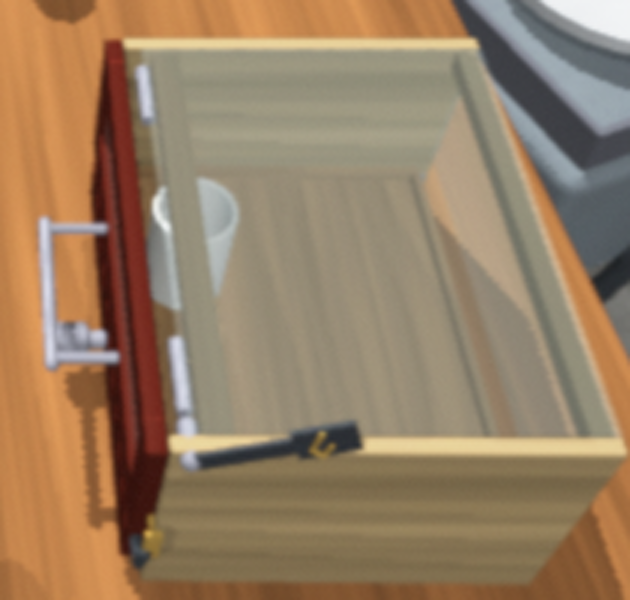

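View pics/c3.png

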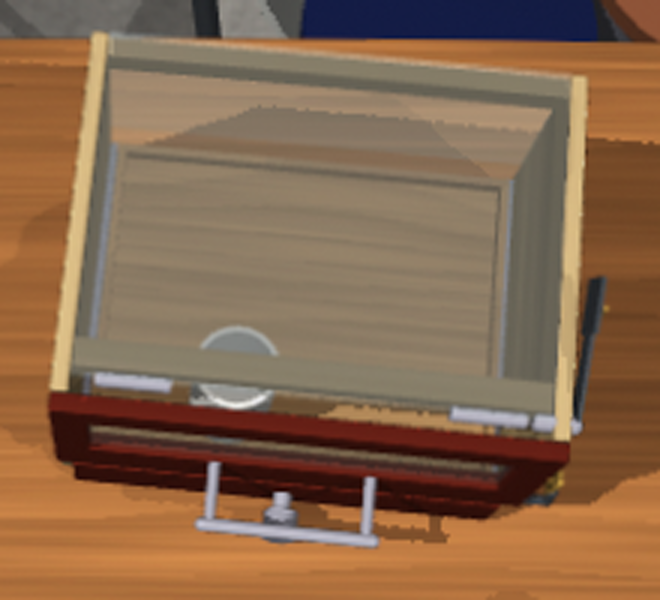

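```bash
cat > fit.py <<'E'
from h import *
obs=[("top",(.26,.17,.18),(321.3,36)),("top",(.26,-.17,.18),(485.3,51)),("top",(0,-.17,.18),(479.3,171.7)),("top",(0,.17,.18),(306.7,155)),
("top",(-.059,.06,.096),(355.7,199.7)),("top",(-.059,-.06,.096),(415.7,205.3)),("scene",(-.059,.06,.096),(354.7,272.7)),("scene",(-.059,-.06,.096),(356.7,322.3)),
("scene",(.26,.17,.18),(499.3,212.7)),("scene",(.26,-.17,.18),(549.3,350.7)),
("scene",(0,0,0),(380,321)),("top",(0,0,0),(383,187.8)),("scene",(-.059,0,.096),(353.5,296.2)),("top",(-.059,0,.096),(382.3,202.4)),
("scene",(.012,0,.174),(392.3,273.8)),("top",(.012,0,.174),(389.2,159))]
def W(p,L): 
    c,s=np.cos(p[2]),np.sin(p[2]);L=np.array(L);return np.array([p[0]+c*L[0]-s*L[1],p[1]+s*L[0]+c*L[1],L[2]])
def f(p): return np.concatenate([proj(c,W(p,L))[0]-uv for c,L,uv in obs])
s=least_squares(f,[.67,-.11,0],loss='soft_l1')
print(s.x,np.degrees(s.x[2]));print(f(s.x).reshape(-1,2).round(1).tolist())
p=s.x
for n,L in dict(handle=(-.059,0,.096),hinge=(.012,0,.174),knob=(-.038,0,.033)).items(): print(n,W(p,L).round(4))
# knob check
for c in("scene","top"): print('knob',proj(c,W(p,(-.038,0,.033))))
x=[("cup",(291.5,182.6),(189.6,259.6)),("slate",(319.6,415.8),(487.6,252.5)),("tumb",(401.1,284.4),(367.4,157.6)),("beaker",(302.7,161.4),(144.6,232.7)),("bowl",(291,220.6),(244.4,268.7))]
c,s_=np.cos(p[2]),np.sin(p[2])
for n,a,b in x:
    X,e=tri(a,b);d=X[:2]-p[:2];print(n,X.round(4),e.round(1),'cab',(c*d[0]+s_*d[1]).round(3),(-s_*d[0]+c*d[1]).round(3))
E
python3 fit.py
```

```text
[ 0.66846361 -0.11144753 -0.09590456] -5.494926778725355
[[-1.5, -1.2], [0.2, -0.8], [0.3, 0.5], [-1.6, -0.4], [0.2, -0.1], [-2.7, 0.2], [-0.7, 1.4], [-0.6, -1.2], [-1.4, -0.4], [-0.6, 1.5], [-1.0, -0.0], [-1.1, -0.5], [1.5, 0.4], [2.1, 0.1], [0.4, 0.5], [2.9, -0.7]]
handle [ 0.6097 -0.1058  0.096 ]
hinge [ 0.6804 -0.1126  0.174 ]
knob [ 0.6306 -0.1078  0.033 ]
knob [[363.11805043 312.93938948]]
knob [[382.01781931 199.8406352 ]]
cup [0.4877 0.3097 0.067 ] 0.4 cab -0.22 0.402
slate [ 0.5143 -0.3328  0.0515] 1.0 cab -0.132 -0.235
tumb [ 0.7156 -0.0716  0.0791] 1.0 cab 0.043 0.044
beaker [0.5383 0.4149 0.0606] 4.3 cab -0.18 0.511
bowl [0.4759 0.1971 0.0298] 1.9 cab -0.221 0.289
```

```bash
cat >> h.py <<'E'
CAB=np.array([.6685,-.1114]);YAW=-.0959
CX=np.array([np.cos(YAW),np.sin(YAW),0]);CY=np.array([-np.sin(YAW),np.cos(YAW),0]);Z=np.array([0,0,1.])
def W(x,y,z): return np.r_[CAB,0]+x*CX+y*CY+z*Z
def handle(th):
    f=np.arctan2(71,78)+th;return W(.012-.1055*np.sin(f),0,.174-.1055*np.cos(f))
def orient(pitch,jaw,yaw=YAW,sgn=1):
    c=np.array([np.cos(yaw),np.sin(yaw),0]);p=np.radians(pitch)
    x=np.cos(p)*c-np.sin(p)*Z
    y=sgn*(np.sin(p)*c+np.cos(p)*Z) if jaw=='v' else sgn*np.cross(Z,c)
    return R.from_matrix(np.c_[x,y,np.cross(x,y)])
def cur():
    s=r.read_state();return s,s['ee_pos'],R.from_quat(s['eef_rot'])
def delta(tcp,Rt,p=None,Rc=None):
    """total translation cm, rotvec deg from current"""
    if p is None: _,p,Rc=cur()
    return ((tcp-p)*100).round(2),np.degrees((Rt*Rc.inv()).as_rotvec()).round(2)
def grasp2tcp(g,Rt): return g-.006*Rt.as_matrix()[:,0]
E
python3 - <<'E'
from h import *
s,p,Rc=cur();print(Rc.as_matrix().round(3))
for sg in(1,-1):
    Rt=orient(30,'v',sgn=sg);x=Rt.as_matrix()[:,0]
    print(sg,x,delta(grasp2tcp(handle(0)-.1*x,Rt),Rt))
# refined pots at known heights, using visible centers
for n,a,b,z in [("cup",(291.5,182.6),(189.6,259.6),.05),("beaker",(302.7,161.4),(144.6,232.7),.058),("bowl",(291,220.6),(244.4,268.7),.038),("board",(295.7,199),(200.1,251.4),0)]:
    print(n,onz("scene",a,z).round(3),onz("top",b,z).round(3))
for uv in [(125,221),(279,227),(276,287),(121,279)]: print(onz("top",uv,.012).round(3))
E
```

```text
[[ 0.     0.266  0.964]
 [ 0.     0.964 -0.266]
 [-1.     0.    -0.   ]]
1 [ 0.86204612 -0.08292459 -0.5       ] (array([ 35.18, -69.94,  -9.86]), array([ 36.69, -53.33, -72.11]))
-1 [ 0.86204612 -0.08292459 -0.5       ] (array([ 35.18, -69.94,  -9.86]), array([-55.71, -38.32,  89.68]))
cup [0.489 0.33  0.05 ] [0.489 0.315 0.05 ]
beaker [0.525 0.413 0.058] [0.546 0.417 0.058]
bowl [0.481 0.19  0.038] [0.472 0.195 0.038]
board [0.497 0.315 0.   ] [0.513 0.307 0.   ]
[0.581 0.486 0.012]
[0.57  0.124 0.012]
[0.434 0.127 0.012]
[0.446 0.485 0.012]
```

```bash
python3 -m pendant '[{"translation":[4,-3,0],"angular":[0,0,-5],"hand":1},{"translation":[4,-3,0],"angular":[0,0,-5],"hand":1},{"translation":[4,-3,0],"angular":[0,0,-5],"hand":1},{"translation":[4,-3,0],"angular":[0,0,-5],"hand":1},{"translation":[4,-3,0],"angular":[0,0,-5],"hand":1},{"translation":[4,-3,0],"angular":[0,0,-5],"hand":1},{"translation":[0.6,-4.9,0],"angular":[0,0,-5],"hand":1},{"translation":[0.6,-4.9,0],"angular":[0,0,-5],"hand":1},{"translation":[0.6,-4.9,0],"angular":[0,0,-5],"hand":1},{"translation":[0.6,-4.9,0],"angular":[0,0,-5],"hand":1},{"translation":[0.6,-4.9,0],"angular":[0,0,-5],"hand":1},{"translation":[0.6,-4.9,0],"angular":[0,0,-5],"hand":1},{"translation":[0.6,-4.9,0],"angular":[0,0,-5],"hand":1},{"translation":[0.6,-4.9,0],"angular":[0,0,-5],"hand":1},{"translation":[0.6,-4.9,0],"angular":[0,0,-5],"hand":1},{"translation":[0.6,-4.9,0],"angular":[0,0,-5],"hand":1}]' 15
python3 - <<'E'
from h import *
s,p,Rc=cur();print(p,s['joint_positions'],Rc.as_matrix().round(3).tolist())
Rt=orient(30,'v');x=Rt.as_matrix()[:,0]
print(delta(grasp2tcp(handle(0)-.1*x,Rt),Rt))
E
```

```text
time: 2.9
ee_pos: [0.4665, -0.0696, 0.248]
eef_rot: [0.525, 0.475, -0.524, 0.475]
ft_force: [1.5, 0.5, 0.5]
width: 0.0869
[ 0.46645088 -0.06961081  0.24798033] [-0.56520566 -0.04356471  0.6088619   1.87710098  0.02510256  1.29909821
 -0.06221035] [[0.001, 0.995, -0.099], [0.001, -0.099, -0.995], [-1.0, 0.001, -0.001]]
(array([ 5.19, -2.73, -9.9 ]), array([ -5.86, -59.65,   0.12]))
```

```bash
python3 -m pendant '[{"translation":[0.65,-0.34,-1.24],"angular":[-0.73,-7.46,0],"hand":1},{"translation":[0.65,-0.34,-1.24],"angular":[-0.73,-7.46,0],"hand":1},{"translation":[0.65,-0.34,-1.24],"angular":[-0.73,-7.46,0],"hand":1},{"translation":[0.65,-0.34,-1.24],"angular":[-0.73,-7.46,0],"hand":1},{"translation":[0.65,-0.34,-1.24],"angular":[-0.73,-7.46,0],"hand":1},{"translation":[0.65,-0.34,-1.24],"angular":[-0.73,-7.46,0],"hand":1},{"translation":[0.65,-0.34,-1.24],"angular":[-0.73,-7.46,0],"hand":1},{"translation":[0.65,-0.34,-1.24],"angular":[-0.73,-7.46,0],"hand":1},{"translation":[0,0,0],"angular":[0,0,0],"hand":1}]'
python3 - <<'E'
from h import *
s,p,Rc=cur();print(p,s['joint_positions'],Rc.as_matrix().round(3).tolist())
Rt=orient(30,'v');x=Rt.as_matrix()[:,0]
print(delta(grasp2tcp(handle(0)-.1*x,Rt),Rt),delta(grasp2tcp(handle(0),Rt),Rt))
save("scene","s2");save("top","t2")
a=cv2.imread('pics/s2.png')[160:400,240:560];b=cv2.imread('pics/t2.png')[60:300,230:550]
cv2.imwrite('pics/b2.png',cv2.resize(np.vstack([a,b]),None,fx=1.25,fy=1.25))
E
```

```text
time: 3.8
ee_pos: [0.4899, -0.0708, 0.1975]
eef_rot: [0.654, 0.289, -0.314, 0.624]
ft_force: [-0.8, -0.3, -1.3]
width: 0.087
[ 0.48990749 -0.07077515  0.19748292] [ 0.04297833 -0.33145764  0.02655878  2.39618591 -0.06325922  0.3891957
  0.06307691] [[0.636, 0.77, -0.049], [-0.013, -0.053, -0.998], [-0.772, 0.635, -0.024]]
(array([ 2.85, -2.62, -4.85]), array([ -2.86, -20.39,  -2.89])) (array([11.47, -3.45, -9.85]), array([ -2.86, -20.39,  -2.89]))
```

View pics/b2.png

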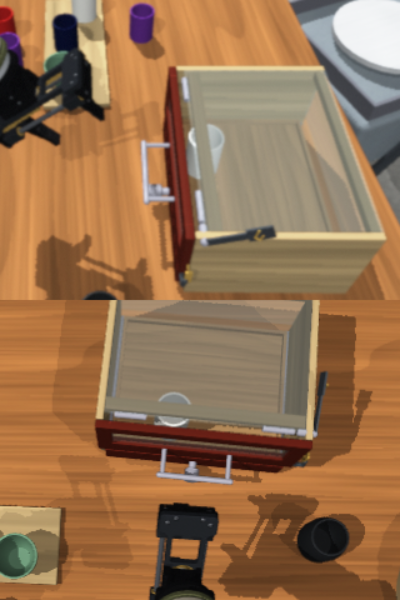

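Run:
```python
from h import *
Rt=orient(40,'v');x=Rt.as_matrix()[:,0]
for d in (.06,.0): print(delta(grasp2tcp(handle(0)-d*x,Rt),Rt))
```

```text
(array([ 6.9 , -3.12, -5.89]), array([ -2.12, -10.46,  -2.92]))
(array([11.48, -3.56, -9.74]), array([ -2.12, -10.46,  -2.92]))
```

```bash
python3 -m pendant '[{"translation":[1.7,-0.8,-1.5],"angular":[-0.4,-1.5,-0.6],"hand":1},{"translation":[1.7,-0.8,-1.5],"angular":[-0.4,-2.2,-0.6],"hand":1},{"translation":[1.7,-0.8,-1.5],"angular":[-0.5,-2.5,-0.6],"hand":1},{"translation":[1.8,-0.7,-1.4],"angular":[-0.4,-2.2,-0.6],"hand":1},{"translation":[0,0,0],"angular":[-0.4,-2,-0.5],"hand":1},{"translation":[0,0,0],"angular":[0,0,0],"hand":1}]'
python3 - <<'E'
from h import *
s,p,Rc=cur();print(p,s['joint_positions'],Rc.as_matrix().round(3).tolist())
Rt=orient(40,'v');x=Rt.as_matrix()[:,0]
print(delta(grasp2tcp(handle(0),Rt),Rt))
E
```

```text
time: 4.5
ee_pos: [0.5457, -0.0937, 0.1571]
eef_rot: [0.666, 0.239, -0.29, 0.644]
ft_force: [0.0, -0.3, -0.5]
width: 0.0869
[ 0.54573377 -0.09365968  0.15705251] [-0.16626565 -0.14360731  0.25160308  2.41504628  0.3230844   0.06558984
 -0.29560964] [[0.717, 0.692, -0.079], [-0.056, -0.056, -0.997], [-0.694, 0.72, -0.002]]
(array([ 5.94, -1.16, -5.72]), array([-0.46, -3.95, -0.96]))
```

```bash
python3 -m pendant '[{"translation":[1,-0.2,-0.95],"angular":[0,0,0],"hand":1},{"translation":[1,-0.2,-0.95],"angular":[0,0,0],"hand":1},{"translation":[1,-0.2,-0.95],"angular":[0,-0.5,0],"hand":1},{"translation":[1,-0.2,-0.95],"angular":[0,-1,-0.3],"hand":1},{"translation":[1,-0.2,-0.95],"angular":[0,-1,-0.3],"hand":1},{"translation":[1,-0.2,-0.95],"angular":[0,-1,-0.3],"hand":1},{"translation":[0,0,0],"angular":[0,0,0],"hand":1}]'
python3 - <<'E'
from h import *
s,p,Rc=cur();print(p,s['joint_positions'],Rc.as_matrix().round(3).tolist())
Rt=orient(40,'v');x=Rt.as_matrix()[:,0]
print(delta(grasp2tcp(handle(0),Rt),Rt))
save("scene","s3");save("top","t3")
a=cv2.imread('pics/s3.png')[200:380,280:440];b=cv2.imread('pics/t3.png')[100:280,310:470]
cv2.imwrite('pics/b3.png',cv2.resize(np.hstack([a,b]),None,fx=2.5,fy=2.5))
E
```

```text
time: 5.2
ee_pos: [0.5661, -0.1038, 0.1398]
eef_rot: [0.668, 0.23, -0.292, 0.644]
ft_force: [-0.0, 0.2, 0.3]
width: 0.087
[ 0.56613523 -0.10383817  0.13980403] [-0.89347251 -0.15551885  0.99452072  2.41464136  1.63347233  0.08898759
 -1.53742309] [[0.723, 0.684, -0.094], [-0.069, -0.064, -0.996], [-0.687, 0.727, 0.001]]
(array([ 3.9 , -0.15, -4.  ]), array([-0.28, -3.37, -0.1 ]))
```

View pics/b3.png

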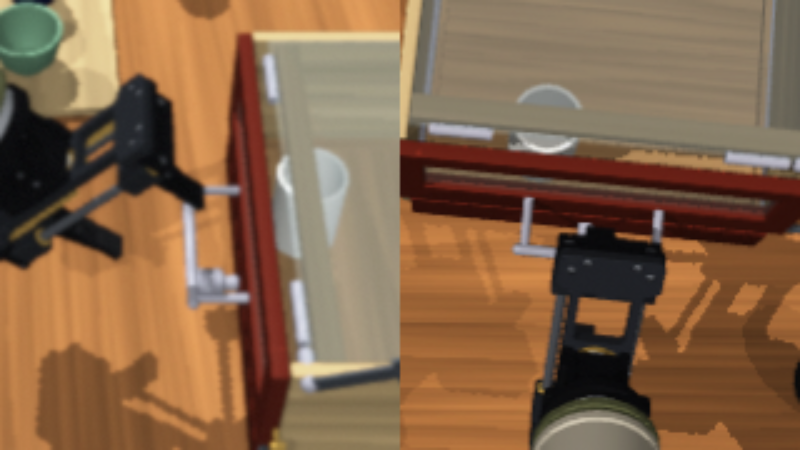

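The picture shows the gripper in line with the handle bar: scene bar from (355,273) to (357,322), top bar at about (383,202). Fully open, the upper finger would hit the door, so I'll narrow the jaws before the last approach.

```bash
python3 -m pendant '[{"translation":[0.5,0,-0.5],"angular":[0,0,0],"hand":-0.25},{"translation":[0.5,0,-0.5],"angular":[0,0,0],"hand":-0.25},{"translation":[0.5,0,-0.5],"angular":[0,0,0],"hand":-0.25},{"translation":[0,0,0],"angular":[0,0,0],"hand":-0.25}]'
python3 - <<'E'
from h import *
s,p,Rc=cur();print(p,s['joint_positions'],Rc.as_matrix().round(3).tolist())
Rt=orient(43,'v');x=Rt.as_matrix()[:,0]
print(delta(grasp2tcp(handle(0),Rt),Rt))
E
```

```text
time: 5.7
ee_pos: [0.5792, -0.1049, 0.1276]
eef_rot: [0.669, 0.229, -0.293, 0.644]
ft_force: [0.9, -0.0, -0.1]
width: 0.063
[ 0.57915259 -0.10489156  0.12759456] [-1.21131679 -0.1230261   1.33280734  2.3987938   2.14649523  0.0797145
 -2.04591918] [[0.723, 0.684, -0.098], [-0.072, -0.067, -0.995], [-0.687, 0.727, 0.0]]
(array([ 2.62, -0.04, -2.75]), array([-0.01, -0.4 ,  0.14]))
```

```bash
python3 -m pendant '[{"translation":[0.3,0,-0.4],"angular":[0,1.5,0],"hand":-0.25},{"translation":[0.4,0,-0.4],"angular":[0,1.5,0],"hand":-0.25},{"translation":[0.4,0,-0.4],"angular":[0,1.5,0],"hand":-0.25},{"translation":[0,0,0],"angular":[0,0,0],"hand":-0.25}]'
python3 - <<'E'
from h import *
s,p,Rc=cur();print(p,s['joint_positions'],Rc.as_matrix().round(3).tolist())
Rt=orient(47,'v');x=Rt.as_matrix()[:,0]
print(delta(grasp2tcp(handle(0),Rt),Rt))
E
```

```text
time: 6.1
ee_pos: [0.5788, -0.1066, 0.1254]
eef_rot: [0.663, 0.237, -0.309, 0.64]
ft_force: [-0.7, -0.7, -0.0]
width: 0.0349
[ 0.57878712 -0.10664401  0.12542263] [-1.21441573 -0.10061399  1.33278154  2.37818203  1.47107914  0.06873294
 -1.388061  ] [[0.697, 0.709, -0.106], [-0.081, -0.069, -0.994], [-0.712, 0.702, 0.009]]
(array([ 2.69,  0.13, -2.51]), array([0.67, 1.52, 0.59]))
```

```bash
python3 -m pendant '[{"translation":[0,0,0],"angular":[0,1.5,0],"hand":-0.25},{"translation":[0,0,0],"angular":[0,1.5,0],"hand":-0.25},{"translation":[0,0,0],"angular":[0,1.5,0],"hand":-0.25},{"translation":[0,0,0],"angular":[0,0,0],"hand":-0.25}]'
python3 - <<'E'
from h import *
s,p,Rc=cur();print(p,s['joint_positions'],Rc.as_matrix().round(3).tolist())
Rt=orient(47,'v');x=Rt.as_matrix()[:,0]
print(delta(grasp2tcp(handle(0),Rt),Rt))
E
```

```text
time: 6.5
ee_pos: [0.5793, -0.1091, 0.1264]
eef_rot: [0.655, 0.248, -0.325, 0.636]
ft_force: [0.5, -0.4, -0.5]
width: 0.0326
[ 0.57933465 -0.10907805  0.12637083] [-1.22197757 -0.09513154  1.33509554  2.34806252  0.82591081  0.11157627
 -0.74640428] [[0.666, 0.737, -0.111], [-0.089, -0.069, -0.994], [-0.74, 0.672, 0.019]]
(array([ 2.63,  0.37, -2.6 ]), array([ 1.03, -0.89,  0.86]))
```

```bash
python3 -m pendant '[{"translation":[0.6,0.1,-0.6],"angular":[0.3,0.5,0.3],"hand":-0.25},{"translation":[0.6,0.1,-0.6],"angular":[0.3,0.5,0.3],"hand":-0.25},{"translation":[0.6,0.1,-0.6],"angular":[0.3,0.2,0.2],"hand":-0.25},{"translation":[0,0,0],"angular":[0,0,0],"hand":-0.25}]'
python3 - <<'E'
from h import *
s,p,Rc=cur();print(p,s['joint_positions'],Rc.as_matrix().round(3).tolist())
Rt=orient(48,'v');x=Rt.as_matrix()[:,0]
print(delta(grasp2tcp(handle(0),Rt),Rt))
save("scene","s4");save("top","t4")
a=cv2.imread('pics/s4.png')[200:380,280:440];b=cv2.imread('pics/t4.png')[100:280,310:470]
cv2.imwrite('pics/b4.png',cv2.resize(np.hstack([a,b]),None,fx=2.5,fy=2.5))
E
```

```text
time: 6.9
ee_pos: [0.5792, -0.1047, 0.1214]
eef_rot: [0.653, 0.256, -0.328, 0.632]
ft_force: [0.1, -0.4, -0.2]
width: 0.0325
[ 0.57915727 -0.10468944  0.12137242] [-1.20950095 -0.02616684  1.33649998  2.34012096  0.17396864  0.09032544
 -0.12993051] [[0.653, 0.75, -0.104], [-0.08, -0.069, -0.994], [-0.753, 0.658, 0.015]]
(array([ 2.66, -0.07, -2.09]), array([ 0.76, -0.92,  0.5 ]))
```

View pics/b4.png

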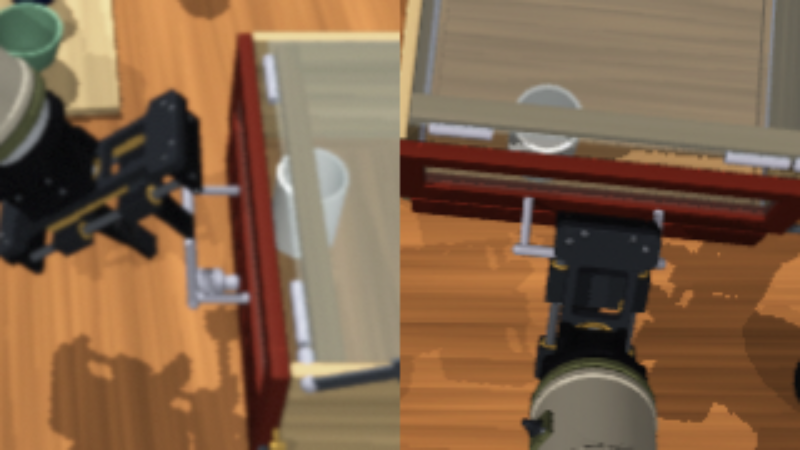

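```bash
python3 -m pendant '[{"translation":[0.6,0,-0.4],"angular":[0.2,0,0.1],"hand":-0.25},{"translation":[0.6,0,-0.4],"angular":[0.2,0,0.1],"hand":-0.25},{"translation":[0.6,0,-0.4],"angular":[0.2,0,0.1],"hand":-0.25},{"translation":[0,0,0],"angular":[0,0,0],"hand":-0.25}]'
python3 - <<'E'
from h import *
s,p,Rc=cur();print(p,s['joint_positions'],Rc.as_matrix().round(3).tolist())
Rt=orient(48,'v');x=Rt.as_matrix()[:,0]
print(delta(grasp2tcp(handle(0),Rt),Rt))
E
```

```text
time: 7.4
ee_pos: [0.5865, -0.1042, 0.1194]
eef_rot: [0.654, 0.258, -0.327, 0.632]
ft_force: [0.6, -0.5, 0.9]
width: 0.0324
[ 0.58646607 -0.10420868  0.11944409] [-0.95832045  0.04731652  1.09115731  2.32080703 -0.48400559  0.09103549
  0.48465637] [[0.653, 0.75, -0.103], [-0.076, -0.07, -0.995], [-0.753, 0.658, 0.012]]
(array([ 1.93, -0.12, -1.9 ]), array([ 0.58, -0.95,  0.4 ]))
```

```bash
python3 -m pendant '[{"translation":[0.5,0,-0.5],"angular":[0.1,0.3,0.1],"hand":-0.25},{"translation":[0.5,0,-0.5],"angular":[0.1,0.3,0.1],"hand":-0.25},{"translation":[0.5,0,-0.5],"angular":[0.1,0.3,0.1],"hand":-0.25},{"translation":[0,0,0],"angular":[0,0,0],"hand":-0.25}]'
python3 - <<'E'
from h import *
s,p,Rc=cur();print(p,s['joint_positions'],Rc.as_matrix().round(3).tolist())
Rt=orient(48,'v');x=Rt.as_matrix()[:,0]
print(delta(grasp2tcp(handle(0),Rt),Rt))
E
```

```text
time: 7.8
ee_pos: [0.6008, -0.1043, 0.1055]
eef_rot: [0.652, 0.265, -0.33, 0.63]
ft_force: [0.5, -0.3, -0.4]
width: 0.0323
[ 0.60076962 -0.10432271  0.10545239] [-0.5860057   0.12457316  0.71406321  2.27559595 -0.82279722  0.09886382
  0.79538449] [[0.642, 0.761, -0.096], [-0.07, -0.067, -0.995], [-0.763, 0.646, 0.01]]
(array([ 0.5, -0.1, -0.5]), array([ 0.4 , -1.82,  0.04]))
```

```bash
python3 -m pendant '[{"translation":[0.3,0,-0.25],"angular":[0,0,0],"hand":-0.25},{"translation":[0.2,0,-0.25],"angular":[0,0,0],"hand":-1},{"translation":[0,0,0],"angular":[0,0,0],"hand":-1},{"translation":[0,0,0],"angular":[0,0,0],"hand":-1},{"translation":[0,0,0],"angular":[0,0,0],"hand":-1},{"translation":[0,0,0],"angular":[0,0,0],"hand":-1}]' 15
python3 - <<'E'
from h import *
s,p,Rc=cur();print(p,s['joint_positions'],Rc.as_matrix().round(3).tolist())
g=p+.006*Rc.as_matrix()[:,0];print(g,handle(0))
save("scene","s5");save("top","t5")
a=cv2.imread('pics/s5.png')[200:380,280:440];b=cv2.imread('pics/t5.png')[100:280,310:470]
cv2.imwrite('pics/b5.png',cv2.resize(np.hstack([a,b]),None,fx=2.5,fy=2.5))
E
```

```text
time: 8.4
ee_pos: [0.6068, -0.1035, 0.1017]
eef_rot: [0.652, 0.264, -0.329, 0.63]
ft_force: [1.1, -0.2, 3.7]
width: 0.0094
[ 0.60676792 -0.10354647  0.10172077] [-0.50123782  0.14348871  0.6242681   2.26300745 -0.91703297  0.08985269
  0.8833599 ] [[0.644, 0.759, -0.096], [-0.069, -0.067, -0.995], [-0.762, 0.648, 0.009]]
[ 0.6106343  -0.10395945  0.09715125] [ 0.60975442 -0.10574896  0.0959816 ]
```

View pics/b5.png

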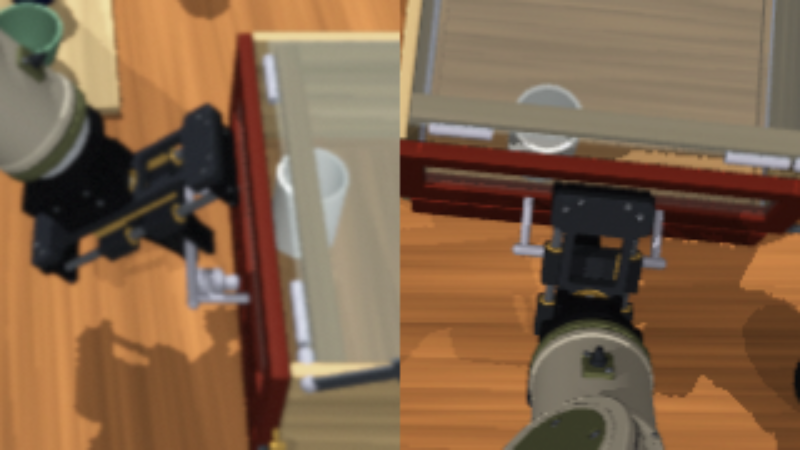

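Gripped: the width is 9.4 mm on the 10 mm bar. The picture shows the fingers around the bar at top (383,200). Next, the rows of the lifting arc.

```bash
cat >> h.py <<'E'
def arc(t0,t1,p0,p1,n):
    """rows for TCP along handle arc"""
    acc=np.zeros(3);prev=None
    for k in range(n+1):
        a=k/n;t=t0+(t1-t0)*a;P=p0+(p1-p0)*a;Rt=orient(P,'v');T=grasp2tcp(handle(t),Rt)
        if k: 
            d=((T-T0)*100-acc).round(2);acc=acc+d;print(k,round(t,2),d.tolist(),(CY*(p1-p0)/n).round(2).tolist())
        else: T0=T
E
python3 -c "
from h import *
arc(0,2.26,49.6,97,24)"
```

```text
1 0.09 [-0.68, 0.07, 0.72] [0.19, 1.97, 0.0]
2 0.19 [-0.62, 0.05, 0.77] [0.19, 1.97, 0.0]
3 0.28 [-0.54, 0.06, 0.84] [0.19, 1.97, 0.0]
4 0.38 [-0.45, 0.04, 0.88] [0.19, 1.97, 0.0]
5 0.47 [-0.38, 0.04, 0.92] [0.19, 1.97, 0.0]
6 0.56 [-0.29, 0.02, 0.95] [0.19, 1.97, 0.0]
7 0.66 [-0.2, 0.02, 0.98] [0.19, 1.97, 0.0]
8 0.75 [-0.1, 0.01, 1.0] [0.19, 1.97, 0.0]
9 0.85 [-0.01, 0.0, 1.0] [0.19, 1.97, 0.0]
10 0.94 [0.08, -0.0, 1.0] [0.19, 1.97, 0.0]
11 1.04 [0.17, -0.02, 0.99] [0.19, 1.97, 0.0]
12 1.13 [0.26, -0.02, 0.96] [0.19, 1.97, 0.0]
13 1.22 [0.36, -0.04, 0.94] [0.19, 1.97, 0.0]
14 1.32 [0.44, -0.04, 0.91] [0.19, 1.97, 0.0]
15 1.41 [0.52, -0.05, 0.86] [0.19, 1.97, 0.0]
16 1.51 [0.6, -0.06, 0.8] [0.19, 1.97, 0.0]
17 1.6 [0.67, -0.06, 0.75] [0.19, 1.97, 0.0]
18 1.69 [0.75, -0.08, 0.69] [0.19, 1.97, 0.0]
19 1.79 [0.8, -0.07, 0.61] [0.19, 1.97, 0.0]
20 1.88 [0.85, -0.08, 0.53] [0.19, 1.97, 0.0]
21 1.98 [0.9, -0.09, 0.45] [0.19, 1.97, 0.0]
22 2.07 [0.94, -0.09, 0.37] [0.19, 1.97, 0.0]
23 2.17 [0.97, -0.09, 0.28] [0.19, 1.97, 0.0]
24 2.26 [0.99, -0.1, 0.18] [0.19, 1.97, 0.0]
```

```bash
python3 -m pendant '[{"translation":[-0.68,0.07,0.72],"angular":[0.19,1.97,0],"hand":-1},{"translation":[-0.62,0.05,0.77],"angular":[0.19,1.97,0],"hand":-1},{"translation":[-0.54,0.06,0.84],"angular":[0.19,1.97,0],"hand":-1},{"translation":[-0.45,0.04,0.88],"angular":[0.19,1.97,0],"hand":-1}]'
cat >> h.py <<'E'
def rep():
    s,p,Rc=cur();M=Rc.as_matrix();g=p+.006*M[:,0]
    d=g-np.r_[CAB,0];x=d@CX;y=d@CY;v=np.array([x-.012,g[2]-.174])
    th=np.arctan2(-v[0],-v[1])%(2*np.pi)-np.arctan2(71,78)
    print('t',round(s['time'],2),'g cab',np.round([x,y,g[2]],4),'rad',np.hypot(*v).round(4),'theta',round(th,3),'pitch',np.degrees(np.arctan2(-M[2,0],M[:,0]@CX)).round(1),'w',round(s['width'],4),'F',np.round(s['ft_force'],1),'q',s['joint_positions'].round(2))
E
python3 -c "
from h import *
rep()"
```

```text
time: 8.9
ee_pos: [0.5873, -0.1018, 0.1272]
eef_rot: [0.636, 0.303, -0.364, 0.609]
ft_force: [3.7, 2.3, -1.6]
width: 0.0096
t 8.9 g cab [-0.0784  0.0017  0.1222] rad 0.1042 theta 0.312 pitch 56.3 w 0.0096 F [ 3.7  2.3 -1.6] q [-1.1   0.1   1.26  2.22 -0.36  0.32  0.35]
```

```bash
python3 -m pendant '[{"translation":[-0.38,0.04,0.92],"angular":[0.19,1.97,0],"hand":-1},{"translation":[-0.29,0.02,0.95],"angular":[0.19,1.97,0],"hand":-1},{"translation":[-0.2,0.02,0.98],"angular":[0.19,1.97,0],"hand":-1},{"translation":[-0.1,0,1],"angular":[0.19,1.97,0],"hand":-1},{"translation":[0,0,1],"angular":[0.19,1.97,0],"hand":-1},{"translation":[0.08,0,1],"angular":[0.19,1.97,0],"hand":-1}]'
python3 -c "
from h import *
rep()"
```

```text
time: 9.5
ee_pos: [0.5741, -0.1004, 0.1824]
eef_rot: [0.6, 0.372, -0.427, 0.566]
ft_force: [-19.9, -5.9, -4.2]
width: 0.0094
t 9.5 g cab [-0.0929  0.0019  0.1768] rad 0.1049 theta 0.859 pitch 68.8 w 0.0094 F [-19.9  -5.9  -4.2] q [-1.17  0.06  1.32  2.02 -0.1   0.74  0.12]
```

```bash
python3 -m pendant '[{"translation":[-0.15,0,0.3],"angular":[0,0,0],"hand":-1}]'
python3 -c "
from h import *
rep()
arc(.90,2.26,69.,97,14)"
```

```text
time: 9.6
ee_pos: [0.574, -0.1001, 0.1862]
eef_rot: [0.599, 0.371, -0.427, 0.567]
ft_force: [-9.5, 3.5, -2.9]
width: 0.0094
t 9.6 g cab [-0.093   0.0022  0.1806] rad 0.1052 theta 0.895 pitch 68.7 w 0.0094 F [-9.5  3.5 -2.9] q [-1.18  0.03  1.32  2.02 -0.05  0.74  0.08]
1 1.0 [0.14, -0.01, 1.02] [0.19, 1.99, 0.0]
2 1.09 [0.23, -0.03, 1.01] [0.19, 1.99, 0.0]
3 1.19 [0.34, -0.03, 0.98] [0.19, 1.99, 0.0]
4 1.29 [0.42, -0.04, 0.95] [0.19, 1.99, 0.0]
5 1.39 [0.51, -0.05, 0.9] [0.19, 1.99, 0.0]
6 1.48 [0.6, -0.06, 0.85] [0.19, 1.99, 0.0]
7 1.58 [0.68, -0.06, 0.79] [0.19, 1.99, 0.0]
8 1.68 [0.75, -0.07, 0.71] [0.19, 1.99, 0.0]
9 1.77 [0.81, -0.08, 0.65] [0.19, 1.99, 0.0]
10 1.87 [0.88, -0.09, 0.56] [0.19, 1.99, 0.0]
11 1.97 [0.92, -0.08, 0.48] [0.19, 1.99, 0.0]
12 2.07 [0.97, -0.1, 0.38] [0.19, 1.99, 0.0]
13 2.16 [0.99, -0.09, 0.29] [0.19, 1.99, 0.0]
14 2.26 [1.03, -0.1, 0.19] [0.19, 1.99, 0.0]
```

```bash
python3 -m pendant '[{"translation":[0.08,0,1.02],"angular":[0.19,1.99,0],"hand":-1},{"translation":[0.2,-0.03,1.01],"angular":[0.19,1.99,0],"hand":-1},{"translation":[0.34,-0.03,0.98],"angular":[0.19,1.99,0],"hand":-1},{"translation":[0.42,-0.04,0.95],"angular":[0.19,1.99,0],"hand":-1},{"translation":[0.51,-0.05,0.9],"angular":[0.19,1.99,0],"hand":-1}]'
python3 -c "
from h import *
rep()"
```

```text
time: 10.1
ee_pos: [0.5883, -0.1018, 0.235]
eef_rot: [0.565, 0.423, -0.475, 0.526]
ft_force: [-28.6, 1.0, 11.6]
width: 0.0092
t 10.1 g cab [-0.0796  0.0019  0.2291] rad 0.1069 theta 1.373 pitch 78.9 w 0.0092 F [-28.6   1.   11.6] q [-0.93  0.27  1.2   1.77 -0.31  1.09  0.27]
```

```bash
python3 -m pendant '[{"translation":[-0.2,0,0.15],"angular":[0,0,0],"hand":-1}]'
python3 -c "
from h import *
rep()"
```

```text
time: 10.2
ee_pos: [0.5895, -0.1016, 0.238]
eef_rot: [0.566, 0.421, -0.473, 0.528]
ft_force: [0.9, 2.0, -4.9]
width: 0.0094
t 10.2 g cab [-0.0784  0.0021  0.2321] rad 0.1074 theta 1.404 pitch 78.5 w 0.0094 F [ 0.9  2.  -4.9] q [-0.94  0.26  1.21  1.77 -0.3   1.09  0.26]
```

```bash
sed -i 's/return W(.012-.1055\*np.sin(f),0,.174-.1055\*np.cos(f))/return W(.0113-.1055*np.sin(f),0,.1766-.1055*np.cos(f))/; s/v=np.array(\[x-.012,g\[2\]-.174\])/v=np.array([x-.0113,g[2]-.1766])/' h.py
python3 -c "
from h import *
rep()
arc(1.387,2.26,78.5,97,9)"
```

```text
t 10.2 g cab [-0.0784  0.0021  0.2321] rad 0.1055 theta 1.387 pitch 78.5 w 0.0094 F [ 0.9  2.  -4.9] q [-0.94  0.26  1.21  1.77 -0.3   1.09  0.26]
1 1.48 [0.6, -0.06, 0.85] [0.2, 2.05, 0.0]
2 1.58 [0.68, -0.06, 0.78] [0.2, 2.05, 0.0]
3 1.68 [0.75, -0.07, 0.72] [0.2, 2.05, 0.0]
4 1.77 [0.81, -0.08, 0.64] [0.2, 2.05, 0.0]
5 1.87 [0.87, -0.09, 0.56] [0.2, 2.05, 0.0]
6 1.97 [0.93, -0.09, 0.48] [0.2, 2.05, 0.0]
7 2.07 [0.96, -0.09, 0.38] [0.2, 2.05, 0.0]
8 2.16 [1.0, -0.09, 0.29] [0.2, 2.05, 0.0]
9 2.26 [1.02, -0.1, 0.19] [0.2, 2.05, 0.0]
```

```bash
python3 -m pendant '[{"translation":[0.6,-0.06,0.85],"angular":[0.2,2.05,0],"hand":-1},{"translation":[0.68,-0.06,0.78],"angular":[0.2,2.05,0],"hand":-1},{"translation":[0.75,-0.07,0.72],"angular":[0.2,2.05,0],"hand":-1},{"translation":[0.81,-0.08,0.64],"angular":[0.2,2.05,0],"hand":-1},{"translation":[0.87,-0.09,0.56],"angular":[0.2,2.05,0],"hand":-1},{"translation":[0.93,-0.09,0.48],"angular":[0.2,2.05,0],"hand":-1},{"translation":[0,0,0],"angular":[0,0,0],"hand":-1}]'
python3 -c "
from h import *
rep()"
```

```text
time: 10.9
ee_pos: [0.6381, -0.1065, 0.2804]
eef_rot: [-0.518, -0.479, 0.526, -0.475]
ft_force: [-6.6, 2.8, 12.3]
width: 0.009
t 10.9 g cab [-0.0308  0.002   0.2744] rad 0.1065 theta 1.996 pitch 90.6 w 0.009 F [-6.6  2.8 12.3] q [-0.61  0.55  1.06  1.38 -0.47  1.49  0.33]
```

```bash
python3 -m pendant '[{"translation":[0.93,-0.09,0.4],"angular":[0.2,2,0],"hand":-1},{"translation":[0.93,-0.09,0.28],"angular":[0.2,2,0],"hand":-1},{"translation":[0.9,-0.09,0.17],"angular":[0.2,2,0],"hand":-1},{"translation":[0,0,0],"angular":[0,0,0],"hand":-1},{"translation":[0,0,0],"angular":[0,0,0],"hand":-1}]'
python3 -c "
from h import *
rep()
save('scene','s6');im=save('top','t6')
a=cv2.imread('pics/s6.png')[160:360,300:520];b=im[40:240,280:500]
cv2.imwrite('pics/b6.png',cv2.resize(np.hstack([a,b]),None,fx=1.8,fy=1.8))
"
```

```text
time: 11.4
ee_pos: [0.6655, -0.1091, 0.2884]
eef_rot: [-0.493, -0.505, 0.549, -0.447]
ft_force: [-2.5, 0.5, 4.2]
width: 0.0092
t 11.4 g cab [-0.0039  0.002   0.2824] rad 0.1069 theta 2.261 pitch 96.5 w 0.0092 F [-2.5  0.5  4.2] q [-0.46  0.68  1.    1.17 -0.52  1.67  0.33]
```

View pics/b6.png

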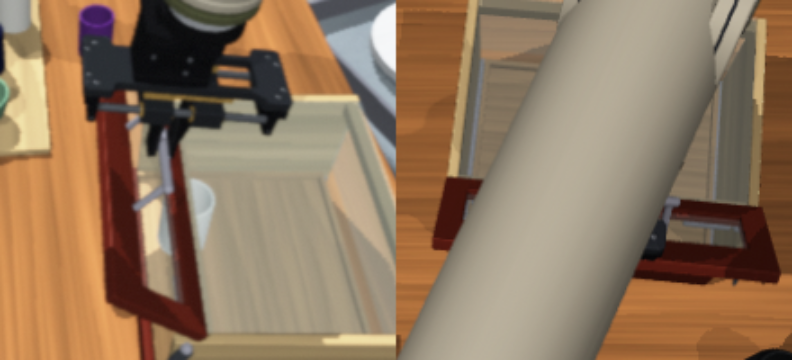

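The door is up at about 2.26 rad with the bar still in the fingers. Now I'll let it down onto the stay.

```bash
python3 -m pendant '[{"translation":[-0.5,0.05,-0.06],"angular":[0,0,0],"hand":-1},{"translation":[-0.5,0.05,-0.09],"angular":[0,0,0],"hand":-1},{"translation":[-0.5,0.05,-0.12],"angular":[0,0,0],"hand":-1},{"translation":[-0.2,0.02,-0.1],"angular":[0,0,0],"hand":-1},{"translation":[0,0,0],"angular":[0,0,0],"hand":-1}]'
python3 -c "
from h import *
rep()
"
```

```text
time: 12.0
ee_pos: [0.649, -0.1073, 0.2848]
eef_rot: [-0.494, -0.505, 0.548, -0.448]
ft_force: [4.3, -7.0, -0.6]
width: 0.0094
t 12.0 g cab [-0.0205  0.0022  0.2788] rad 0.107 theta 2.102 pitch 96.3 w 0.0094 F [ 4.3 -7.  -0.6] q [-0.5   0.65  1.01  1.24 -0.5   1.64  0.34]
```

```bash
python3 -m pendant '[{"translation":[-0.3,0.03,-0.09],"angular":[0,0,0],"hand":-1},{"translation":[0,0,0],"angular":[0,0,0],"hand":-1}]'
python3 -c "
from h import *
rep()
"
```

```text
time: 12.2
ee_pos: [0.6475, -0.1072, 0.2844]
eef_rot: [-0.495, -0.504, 0.547, -0.45]
ft_force: [11.4, -8.3, -0.3]
width: 0.0093
t 12.2 g cab [-0.0219  0.0021  0.2784] rad 0.1071 theta 2.088 pitch 96.0 w 0.0093 F [11.4 -8.3 -0.3] q [-0.51  0.64  1.02  1.25 -0.49  1.63  0.34]
```

```bash
python3 -m pendant '[{"translation":[0.15,0,0.05],"angular":[0,0,0],"hand":-0.4},{"translation":[0,0,0],"angular":[0,0,0],"hand":-0.4},{"translation":[0,0,0],"angular":[0,0,0],"hand":-0.4},{"translation":[0.1,0,1.5],"angular":[0,0,0],"hand":-0.4},{"translation":[0.1,0,3],"angular":[0,0,0],"hand":-0.4},{"translation":[0,0,4],"angular":[0,0,0],"hand":-0.4},{"translation":[0,0,3],"angular":[0,0,0],"hand":-0.4}]'
python3 -c "
from h import *
rep()
im=save('scene','s7')
cv2.imwrite('pics/b7.png',im)
for c in ('scene','top'):
    save(c,'x'+c)
    print([(np.round(d['point'][::-1],1),d['confidence']) for d in r.mark_of(c,'door_handle')],proj(c,handle(2.09)),proj(c,handle(0)))
"
```

```text
time: 12.9
ee_pos: [0.6491, -0.1062, 0.4025]
eef_rot: [-0.494, -0.505, 0.547, -0.448]
ft_force: [1.2, -0.6, 0.1]
width: 0.026
t 12.9 g cab [-0.0205  0.0033  0.3965] rad 0.2222 theta 2.26 pitch 96.3 w 0.026 F [ 1.2 -0.6  0.1] q [-0.43  0.63  1.02  0.98 -0.5   1.87  0.3 ]
[] [[380.57430763 239.37304291]] [[354.72592842 295.87890897]]
[] [[398.29412445 157.35357309]] [[384.50637756 202.54717553]]
```

View pics/b7.png

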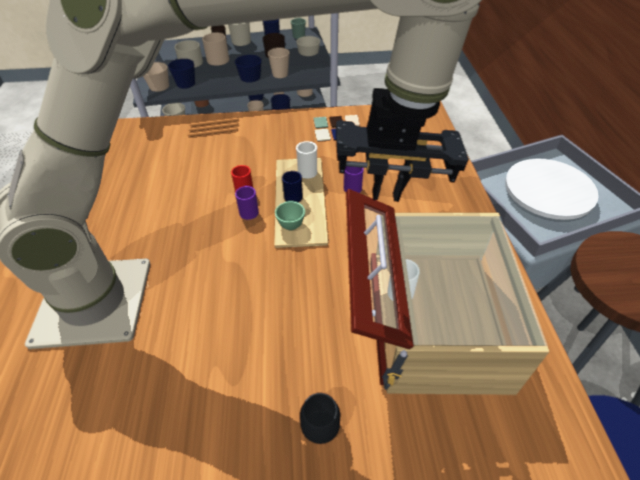

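Door up on its stay, released: the scene picture shows the handle near (375,240) and the gripper clear. The reach for the knob is tight on j4 and j6, so I'll fit a kinematic model to the logged poses to plan it.

```bash
cat > kin.py <<'E'
import numpy as np, itertools
from scipy.spatial.transform import Rotation as R
from scipy.optimize import least_squares
D=[([-1.32361322,0.33288956,-0.06470096,1.46095639,0.02161728,1.34989992,-0.08851869],[0.16649017,0.60204423,0.24673569],[0,0,-1]),
([-0.56520566,-0.04356471,0.6088619,1.87710098,0.02510256,1.29909821,-0.06221035],[0.46645088,-0.06961081,0.24798033],[0.001,.001,-1]),
([0.04297833,-0.33145764,0.02655878,2.39618591,-0.06325922,0.3891957,0.06307691],[0.48990749,-0.07077515,0.19748292],[.636,-.013,-.772]),
([-0.16626565,-0.14360731,0.25160308,2.41504628,0.3230844,0.06558984,-0.29560964],[0.54573377,-0.09365968,0.15705251],[.717,-.056,-.694]),
([-0.89347251,-0.15551885,0.99452072,2.41464136,1.63347233,0.08898759,-1.53742309],[0.56613523,-0.10383817,0.13980403],[.723,-.069,-.687]),
([-1.21131679,-0.1230261,1.33280734,2.3987938,2.14649523,0.0797145,-2.04591918],[0.57915259,-0.10489156,0.12759456],[.723,-.072,-.687]),
([-1.22197757,-0.09513154,1.33509554,2.34806252,0.82591081,0.11157627,-0.74640428],[0.57933465,-0.10907805,0.12637083],[.666,-.089,-.74]),
([-0.95832045,0.04731652,1.09115731,2.32080703,-0.48400559,0.09103549,0.48465637],[0.58646607,-0.10420868,0.11944409],[.653,-.076,-.753]),
([-0.5860057,0.12457316,0.71406321,2.27559595,-0.82279722,0.09886382,0.79538449],[0.60076962,-0.10432271,0.10545239],[.642,-.07,-.763]),
([-0.50123782,0.14348871,0.6242681,2.26300745,-0.91703297,0.08985269,0.88335990],[0.60676792,-0.10354647,0.10172077],[.644,-.069,-.762])]
def ry(a):return R.from_rotvec([0,a,0]).as_matrix()
def rz(a):return R.from_rotvec([0,0,a]).as_matrix()
def fk(q,p,sg=(-1,-1,-1,-1)):
    H,L1,a3,b3,L2,a5,b5,L3,o=p
    M=rz(sg[0]*q[0]);P=np.array([0,0,H]);M=M@ry(q[1]);P=P+M@[0,0,L1]
    M=M@rz(sg[1]*q[2]);P=P+M@[a3,0,0];M=M@ry(q[3]);P=P+M@[b3,0,L2]
    M=M@rz(sg[2]*q[4]);P=P+M@[a5,0,0];M=M@ry(q[5]);P=P+M@[b5,0,L3];M=M@rz(sg[3]*q[6])
    return P,M
def fit():
    best=None
    for sg in itertools.product([-1],[1,-1],[1,-1],[-1]):
        f=lambda p:np.concatenate([np.r_[fk(q,p,sg)[0]-x,.2*(fk(q,p,sg)[1][:,2]-d)] for q,x,d in D])
        s=least_squares(f,[.35,.4,0,0,.4,0,0,.25,0])
        if best is None or s.cost<best[0]: best=(s.cost,sg,s.x,np.abs(s.fun).max())
    return best
if __name__=='__main__': print(fit())
E
python3 kin.py
```

```text
(np.float64(0.007111879570678065), (-1, -1, -1, -1), array([ 0.05052479,  0.40049173, -0.01875423, -0.19995428,  0.42413738,
        0.05327896, -0.05930994,  0.23494784,  0.        ]), np.float64(0.04629470138702665))
```

```bash
cat >> kin.py <<'E'
    for sg in itertools.product([1,-1],[1,-1],[1,-1],[-1]):
        print(sg,[round(float(np.linalg.norm(fk(q,[0]*9,sg)[1][:,2]-d)),2) for q,x,d in D])
E
python3 kin.py
```

```text
File "kin.py", line 30
    for sg in itertools.product([1,-1],[1,-1],[1,-1],[-1]):
IndentationError: unexpected indent
```

```bash
sed -i "s/^if __name__=='__main__': print(fit())/if __name__=='__main__':\n    print(fit())/" kin.py; python3 kin.py
```

```text
(np.float64(0.007111879570678065), (-1, -1, -1, -1), array([ 0.05052479,  0.40049173, -0.01875423, -0.19995428,  0.42413738,
        0.05327896, -0.05930994,  0.23494784,  0.        ]), np.float64(0.04629470138702665))
(1, 1, 1, -1) [0.0, 0.0, 0.03, 0.11, 0.14, 0.14, 0.18, 0.15, 0.14, 0.14]
(1, 1, -1, -1) [0.04, 0.05, 0.07, 0.07, 0.05, 0.03, 0.03, 0.24, 0.28, 0.28]
(1, -1, 1, -1) [0.04, 0.05, 0.01, 0.2, 1.03, 1.32, 1.21, 1.13, 0.84, 0.75]
(1, -1, -1, -1) [0.0, 0.0, 0.06, 0.24, 1.13, 1.36, 1.26, 1.08, 0.71, 0.62]
(-1, 1, 1, -1) [0.0, 0.0, 0.03, 0.35, 1.21, 1.4, 1.31, 1.16, 0.83, 0.74]
(-1, 1, -1, -1) [0.04, 0.05, 0.02, 0.31, 1.13, 1.38, 1.28, 1.2, 0.94, 0.86]
(-1, -1, 1, -1) [0.04, 0.05, 0.05, 0.04, 0.18, 0.13, 0.16, 0.08, 0.14, 0.14]
(-1, -1, -1, -1) [0.0, 0.0, 0.0, 0.0, 0.0, 0.0, 0.0, 0.0, 0.0, 0.0]
```

```bash
cat > kin2.py <<'E'
from kin import *
sg=(-1,-1,-1,-1)
def fk(q,p):
    p=np.asarray(p).reshape(4,3)
    M=rz(-q[0]);P=M@p[0];M=M@ry(q[1])@rz(-q[2]);P=P+M@p[1];M=M@ry(q[3])@rz(-q[4]);P=P+M@p[2]
    M=M@ry(q[5]);P=P+M@p[3];return P,M@rz(-q[6])
def fitp():
    f=lambda p:np.r_[np.concatenate([fk(q,p)[0]-x for q,x,d in D]),1e-3*(p-p0)]
    p0=np.array([0,0,.3,0,0,.4,0,0,.4,0,0,.25])
    s=least_squares(f,p0);return s.x,np.abs(s.fun[:3*len(D)]).max()
if __name__=='__main__':
    p,e=fitp();print(p.reshape(4,3).round(4),e)
E
python3 kin2.py
```

```text
[[ 0.000e+00 -2.180e-02  2.582e-01]
 [ 0.000e+00 -2.350e-02  4.486e-01]
 [-0.000e+00 -2.000e-04  4.900e-01]
 [ 0.000e+00 -2.000e-04  3.269e-01]] 1.5657521945655617e-07
```

The kinematic model fits exactly. Next I'll check which pitches are feasible at the knob along the pull, and the later poses too.

```bash
cat >> kin2.py <<'E'
PP,_=fitp()
LO=np.array([-2.6,-.5,-1.47,.16,-1.27,.06,-2.6]);HI=np.array([2.6,2.12,1.34,2.42,4.41,2.06,2.6])
# tool twist: find constant from start: tool axes in flange
M0=fk(D[0][0],PP)[1];T0=R.from_quat([0.09457751,0.70072311,-0.09560477,0.70064395]).as_matrix();FT=M0.T@T0
def pose(q):
    P,M=fk(q,PP);return P,M@FT
def ik(P,Rm,q0,w=1e-3):
    Rm=Rm.as_matrix() if hasattr(Rm,'as_matrix') else Rm
    def f(q):
        p,M=pose(q);return np.r_[p-P,.3*R.from_matrix(M@Rm.T).as_rotvec(),w*(q-q0)*.1]
    s=least_squares(f,np.clip(q0,LO+.01,HI-.01),bounds=(LO,HI));p,M=pose(s.x)
    return s.x,np.linalg.norm(p-P),np.degrees(np.linalg.norm(R.from_matrix(M@Rm.T).as_rotvec()))
E
cat > a.py <<'E'
from h import *; from kin2 import *
print(FT.round(3)); s,p,Rc=cur(); P,M=pose(s['joint_positions']);print(P-p,np.abs(M-Rc.as_matrix()).max())
for out in (0,.06,.12,.18):
  for sg in (1,-1):
    for pit in (45,50,55,60,70,80):
        Rt=orient(pit,'h',sgn=sg);T=grasp2tcp(W(-.038-out,0,.035),Rt)
        best=min((ik(T,Rt,np.array([q1,.3,q3,2,0,.5,1.57*s7])) for q1,q3 in((.1,0),(-.8,.9)) for s7 in(1,-1)),key=lambda t:t[1]+t[2]/50)
        print(out,sg,pit,best[0].round(2),round(best[1]*1000,1),round(best[2],2))
E
python3 a.py
```

```text
[[ 0. -1. -0.]
 [-0.  0. -1.]
 [ 1.  0. -0.]]
[-3.47375180e-07 -2.87499129e-07 -1.58927678e-07] 1.3223149838981207e-08
0 1 45 [ 1.21  0.74 -1.23  2.21  2.07  0.54 -0.04] 0.0 0.0
0 1 50 [ 0.88  0.45 -0.84  2.17  1.8   0.26 -0.03] 0.0 0.0
0 1 55 [ 0.1   0.31 -0.01  2.14  0.    0.08  1.57] 0.0 0.0
0 1 60 [ 0.1   0.32 -0.01  2.08  0.    0.22  1.57] 0.0 0.0
0 1 70 [ 0.09  0.37  0.01  1.94 -0.01  0.49  1.58] 0.0 0.0
0 1 80 [ 0.09  0.45  0.01  1.79 -0.01  0.74  1.58] 0.0 0.0
0 -1 45 [ 0.44  0.34 -0.36  2.24  2.77  0.23  2.02] 0.0 0.0
0 -1 50 [ 0.38  0.33 -0.3   2.19  2.26  0.1   2.52] 0.0 0.0
0 -1 55 [ 0.1   0.31 -0.01  2.14  0.    0.08 -1.57] 0.0 0.0
0 -1 60 [ 0.1   0.32 -0.01  2.08  0.    0.22 -1.57] 0.0 0.0
0 -1 70 [ 0.1   0.37 -0.    1.94 -0.    0.49 -1.57] 0.0 0.0
0 -1 80 [ 0.09  0.45  0.01  1.79 -0.01  0.74 -1.56] 0.0 0.0
0.06 1 45 [ 1.41  0.82 -1.4   2.35  2.09  0.64  0.01] 0.0 0.0
0.06 1 50 [ 1.19  0.47 -1.15  2.3   1.88  0.34 -0.05] 0.0 0.0
0.06 1 55 [ 0.37  0.22 -0.29  2.27  0.85  0.07  0.76] 0.0 0.0
0.06 1 60 [ 0.11  0.21 -0.01  2.22  0.    0.18  1.57] 0.0 0.0
0.06 1 70 [ 0.1   0
[... 1302 characters left out ...]

0.18 1 50 [ 1.61  0.33 -1.47  2.42  1.23  0.24  0.57] 32.0 6.17
0.18 1 55 [ 1.6   0.25 -1.47  2.42  0.91  0.23  0.83] 18.6 3.69
0.18 1 60 [ 1.6   0.18 -1.47  2.42  0.63  0.24  1.07] 5.4 1.09
0.18 1 70 [ 0.13  0.03 -0.03  2.37 -0.    0.4   1.58] 0.0 0.0
0.18 1 80 [ 0.11  0.11 -0.01  2.23  0.    0.63  1.57] 0.0 0.0
0.18 -1 45 [ 1.33  0.25 -1.13  2.42  2.35  0.06  2.6 ] 54.5 7.38
0.18 -1 50 [ 1.18  0.23 -0.99  2.42  2.3   0.06  2.6 ] 51.6 4.06
0.18 -1 55 [ 1.6   0.25 -1.47  2.42  0.91  0.23 -2.31] 18.6 3.69
0.18 -1 60 [ 1.6   0.18 -1.47  2.42  0.63  0.24 -2.07] 5.4 1.09
0.18 -1 70 [ 0.15  0.03 -0.05  2.37  0.    0.4  -1.57] 0.0 0.0
0.18 -1 80 [ 0.11  0.11 -0.01  2.23  0.    0.63 -1.57] 0.0 0.0
```

```bash
cat > b.py <<'E'
from h import *; from kin2 import *
rep();s,p,Rc=cur();q=s['joint_positions']
for sg in(1,-1):
    Rt=orient(75,'h',sgn=sg);T=grasp2tcp(W(-.22,0,.28),Rt);print(sg,delta(T,Rt),ik(T,Rt,q))
E
python3 b.py
```

```text
t 13.15 g cab [-0.0203  0.0032  0.3932] rad 0.2189 theta 2.258 pitch 96.4 w 0.0262 F [-0.2 -0.2 -0.4] q [-0.43  0.63  1.02  0.99 -0.5   1.87  0.31]
1 (array([-20.13,   1.62, -11.33]), array([ -8.24, -16.07,  89.76])) (array([-0.60046978, -0.36636198,  0.55554055,  2.03415826,  0.2478373 ,
        1.16896086,  1.3562878 ]), np.float64(5.082084762323386e-08), np.float64(1.6027213027094907e-05))
-1 (array([-20.13,   1.62, -11.33]), array([  5.22, -17.41, -90.6 ])) (array([-0.18782432, -0.27935662,  0.23689441,  2.02026791,  0.08501178,
        1.13247741, -1.64397191]), np.float64(8.861270642275774e-08), np.float64(3.1603311697392705e-05))
```

```bash
python3 -m pendant '[{"translation":[-2.6,0.2,0],"angular":[0.43,-1.45,-7.55],"hand":0},{"translation":[-2.6,0.2,0],"angular":[0.43,-1.45,-7.55],"hand":0},{"translation":[-2.6,0.2,0],"angular":[0.43,-1.45,-7.55],"hand":0},{"translation":[-2.6,0.2,0],"angular":[0.43,-1.45,-7.55],"hand":0},{"translation":[-2.6,0.2,0],"angular":[0.43,-1.45,-7.55],"hand":0},{"translation":[-2.6,0.2,0],"angular":[0.43,-1.45,-7.55],"hand":0},{"translation":[-2.6,0.2,0],"angular":[0.43,-1.45,-7.55],"hand":0},{"translation":[-0.4,0.04,-2.27],"angular":[0.43,-1.45,-7.55],"hand":0},{"translation":[-0.4,0.04,-2.27],"angular":[0.43,-1.45,-7.55],"hand":0},{"translation":[-0.4,0.04,-2.27],"angular":[0.43,-1.45,-7.55],"hand":0},{"translation":[-0.4,0.04,-2.27],"angular":[0.43,-1.45,-7.55],"hand":0},{"translation":[-0.4,0.04,-2.27],"angular":[0.43,-1.45,-7.55],"hand":0}]'
cat > b.py <<'E'
from h import *; from kin2 import *
rep();s,p,Rc=cur();q=s['joint_positions']
for pit,d in ((60,.1),(60,0)):
    Rt=orient(pit,'h',sgn=-1);T=grasp2tcp(W(-.038,0,.035)-d*Rt.as_matrix()[:,0],Rt);print(delta(T,Rt),ik(T,Rt,q))
im=save('scene','s8');t=save('top','t8')
for c in('scene','top'):
    print([(np.round(d['point'][::-1],1),d['confidence']) for d in r.mark_of(c,'tray_knob')],proj(c,W(-.038,0,.033)),proj(c,W(-.038,0,.0355)))
    print([(np.round(d['point'][::-1],1),d['confidence']) for d in r.mark_of(c,'door_handle')],proj(c,handle(2.09)))
cv2.imwrite('pics/b8.png',np.hstack([cv2.resize(im[200:380,290:450],None,fx=2.5,fy=2.5),cv2.resize(t[100:280,310:470],None,fx=2.5,fy=2.5)]))
E
python3 b.py
```

```text
time: 14.35
ee_pos: [0.4712, -0.0909, 0.2867]
eef_rot: [0.779, 0.024, -0.626, 0.017]
ft_force: [0.5, 1.0, 0.4]
width: 0.0432
t 14.35 g cab [-0.197   0.0017  0.2808] rad 0.233 theta 1.296 pitch 77.7 w 0.0432 F [0.5 1.  0.4] q [-0.84 -0.34  0.8   1.96  0.25  1.21 -1.62]
(array([ 10.67,  -1.17, -15.99]), array([ -0.54, -17.53,  -8.8 ])) (array([-0.68808217,  0.05773799,  0.81916552,  2.18350624, -0.13891741,
        0.39799363, -1.43396309]), np.float64(8.623293241475666e-08), np.float64(1.5104873424249345e-05))
(array([ 15.64,  -1.65, -24.65]), array([ -0.54, -17.53,  -8.8 ])) (array([-0.11909812,  0.3224529 ,  0.24114959,  2.09180024, -0.33451824,
        0.22297936, -1.26965561]), np.float64(9.968555437285138e-08), np.float64(4.2174480508561976e-05))
[] [[363.13117969 312.92008383]] [[363.19944114 312.30384719]]
[(array([378.1, 238.8]), 0.58)] [[380.57430763 239.37304291]]
[(array([378.7, 198.9]), 0.67)] [[381.99652112 199.82459532]] [[382.11908746 199.56265174]]
[(array([395.3, 157.5]), 0.97)] [[398.29412445 157.35357309]]
```

View pics/b8.png

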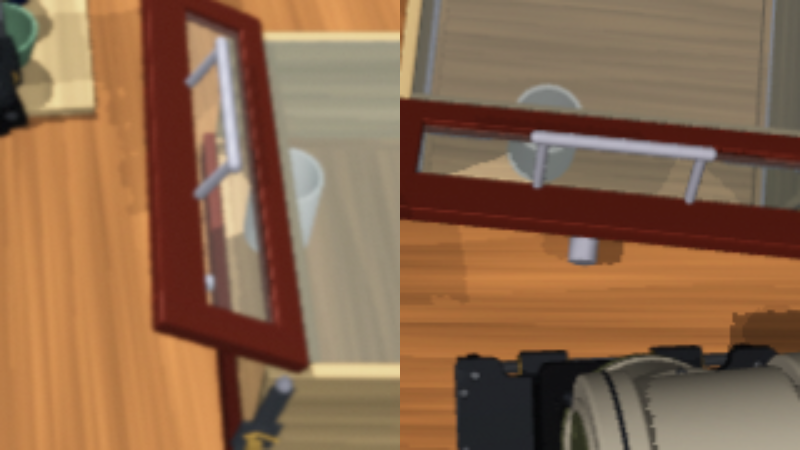

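```bash
python3 -m pendant '[{"translation":[1.0,-0.2,-3.5],"angular":[-0.1,-2.9,-1.47],"hand":0.4},{"translation":[1.2,-0.2,-3.3],"angular":[-0.1,-2.9,-1.47],"hand":0.4},{"translation":[1.8,-0.2,-3],"angular":[-0.1,-2.9,-1.47],"hand":0.4},{"translation":[2.2,-0.2,-2.2],"angular":[-0.1,-2.9,-1.47],"hand":0.4},{"translation":[2.2,-0.2,-2],"angular":[-0.1,-2.9,-1.47],"hand":0.4},{"translation":[2.2,-0.2,-2],"angular":[-0.1,-2.9,-1.47],"hand":0.4},{"translation":[0,0,0],"angular":[0,0,0],"hand":0.4}]'
cat > b.py <<'E'
from h import *; from kin2 import *
rep();s,p,Rc=cur();q=s['joint_positions']
for pit,d in ((60,.0),(58,0)):
    Rt=orient(pit,'h',sgn=-1);T=grasp2tcp(W(-.038,0,.035)-d*Rt.as_matrix()[:,0],Rt);print(delta(T,Rt),ik(T,Rt,q)[0].round(2))
im=save('scene','s9');t=save('top','t9')
cv2.imwrite('pics/b9.png',np.hstack([cv2.resize(im[200:380,290:450],None,fx=2.5,fy=2.5),cv2.resize(t[100:280,310:470],None,fx=2.5,fy=2.5)]))
E
python3 b.py
```

```text
time: 15.35
ee_pos: [0.573, -0.0997, 0.1313]
eef_rot: [0.86, -0.035, -0.508, -0.019]
ft_force: [0.1, -0.1, -0.9]
width: 0.0609
t 15.35 g cab [-0.0933  0.0025  0.126 ] rad 0.1162 theta 0.382 pitch 61.2 w 0.0609 F [ 0.1 -0.1 -0.9] q [-0.96  0.05  1.1   2.18 -0.15  0.44 -1.4 ]
(array([ 5.47, -0.78, -9.11]), array([ 0.07, -1.17, -0.88])) [-0.34  0.35  0.5   2.1  -0.67  0.25 -0.97]
(array([ 5.46, -0.78, -9.12]), array([-0.1 , -3.16, -0.88])) [-0.25  0.33  0.39  2.12 -0.66  0.19 -0.97]
```

View pics/b9.png

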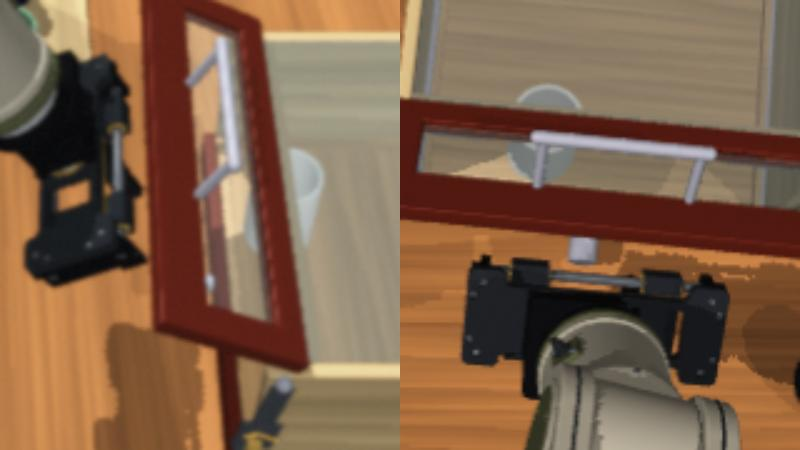

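```bash
python3 -m pendant '[{"translation":[0.9,-0.13,-1.5],"angular":[0,-0.2,-0.15],"hand":0.4},{"translation":[0.9,-0.13,-1.5],"angular":[0,-0.2,-0.15],"hand":0.4},{"translation":[0.9,-0.13,-1.5],"angular":[0,-0.2,-0.15],"hand":0.4},{"translation":[0.9,-0.13,-1.5],"angular":[0,-0.2,-0.15],"hand":0.4},{"translation":[0.9,-0.13,-1.5],"angular":[0,-0.2,-0.15],"hand":0.4},{"translation":[0.9,-0.13,-1.5],"angular":[0,-0.2,-0.15],"hand":0.4},{"translation":[0,0,0],"angular":[0,0,0],"hand":0.4}]'
python3 b.py
```

```text
time: 16.15
ee_pos: [0.6268, -0.1074, 0.0438]
eef_rot: [0.866, -0.04, -0.498, -0.026]
ft_force: [-0.7, -0.5, 0.1]
width: 0.0611
t 16.15 g cab [-0.0389  0.      0.0386] rad 0.1469 theta -0.39 pitch 59.9 w 0.0611 F [-0.7 -0.5  0.1] q [-0.48  0.37  0.65  2.11 -0.85  0.29 -0.81]
(array([ 0.09, -0.01, -0.36]), array([-0.24,  0.16, -0.07])) [-0.48  0.38  0.65  2.11 -0.86  0.29 -0.81]
(array([ 0.07, -0.  , -0.37]), array([-0.43, -1.83, -0.07])) [-0.41  0.36  0.57  2.13 -0.91  0.23 -0.74]
```

View pics/b9.png

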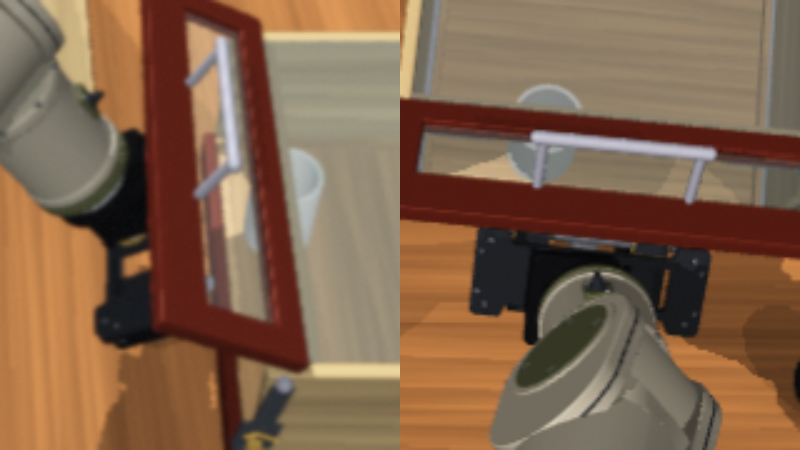

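Clear of the door, and the knob is between the fingers. I'll drop 4 mm and close.

```bash
python3 -m pendant '[{"translation":[0.1,0,-0.36],"angular":[0,0,0],"hand":0.4},{"translation":[0,0,0],"angular":[0,0,0],"hand":-1},{"translation":[0,0,0],"angular":[0,0,0],"hand":-1},{"translation":[0,0,0],"angular":[0,0,0],"hand":-1},{"translation":[0,0,0],"angular":[0,0,0],"hand":-1}]' 25
python3 - <<'E'
from h import *; from kin2 import *
rep()
p0=59.9;T0=None;acc=0
for k in range(13):
    o=.182*k/12;P=60+18*k/12;Rt=orient(P,'h',sgn=-1);T=grasp2tcp(W(-.038-o,0,.035),Rt)
    if k: d=((T-T0)*100-acc).round(2);acc=acc+d;print(k,d)
    else:T0=T
E
```

```text
time: 16.75
ee_pos: [0.6271, -0.108, 0.0394]
eef_rot: [0.866, -0.041, -0.498, -0.026]
ft_force: [-0.1, -0.3, -0.0]
width: 0.0368
t 16.75 g cab [-0.0386 -0.0005  0.0342] rad 0.1508 theta -0.402 pitch 59.9 w 0.0368 F [-0.1 -0.3 -0. ] q [-0.47  0.38  0.64  2.11 -0.87  0.28 -0.8 ]
1 [-1.5   0.14  0.01]
2 [-1.49  0.15  0.  ]
3 [-1.5   0.14  0.01]
4 [-1.49  0.15  0.01]
5 [-1.5   0.14  0.  ]
6 [-1.49  0.14  0.01]
7 [-1.5   0.15  0.01]
8 [-1.49  0.14  0.  ]
9 [-1.5   0.14  0.01]
10 [-1.49  0.15 -0.  ]
11 [-1.5   0.14  0.  ]
12 [-1.49  0.15  0.01]
```

Still closing at 37 mm. I'll wait a little longer and then pull.

```bash
python3 -m pendant '[{"translation":[0,0,0],"angular":[0,0,0],"hand":-1},{"translation":[0,0,0],"angular":[0,0,0],"hand":-1},{"translation":[0,0,0],"angular":[0,0,0],"hand":-1}]' 25 && python3 -m pendant '[{"translation":[-0.7,0.07,0],"angular":[0.1,0.7,0],"hand":-1},{"translation":[-1.2,0.12,0],"angular":[0.15,1.5,0],"hand":-1},{"translation":[-1.2,0.12,0],"angular":[0.15,1.5,0],"hand":-1}]'
python3 -c "
from h import *
rep()"
```

```text
time: 17.05
ee_pos: [0.627, -0.109, 0.0393]
eef_rot: [0.866, -0.042, -0.498, -0.026]
ft_force: [0.5, -3.0, -0.3]
width: 0.0253
time: 17.35
ee_pos: [0.5959, -0.1061, 0.0396]
eef_rot: [0.849, -0.042, -0.526, -0.028]
ft_force: [2.1, -4.1, -0.8]
width: 0.0251
t 17.35 g cab [-0.0701 -0.0017  0.0342] rad 0.164 theta -0.219 pitch 63.6 w 0.0251 F [ 2.1 -4.1 -0.8] q [-0.57  0.35  0.76  2.14 -0.76  0.36 -0.91]
```

```bash
python3 -m pendant '[{"translation":[-1.45,0.15,0],"angular":[0.1,1.3,0],"hand":-1},{"translation":[-1.45,0.15,0],"angular":[0.1,1.3,0],"hand":-1},{"translation":[-1.45,0.15,0],"angular":[0.1,1.3,0],"hand":-1},{"translation":[-1.45,0.15,0],"angular":[0.1,1.3,0],"hand":-1},{"translation":[-1.45,0.15,0],"angular":[0.1,1.3,0],"hand":-1},{"translation":[-1.45,0.15,0],"angular":[0.1,1.3,0],"hand":-1},{"translation":[-1.45,0.15,0],"angular":[0.1,1.3,0],"hand":-1},{"translation":[-1.45,0.15,0],"angular":[0.1,1.3,0],"hand":-1},{"translation":[-1.45,0.15,0],"angular":[0.1,1.3,0],"hand":-1},{"translation":[-1.2,0.13,0],"angular":[0.1,1.3,0],"hand":-1},{"translation":[0,0,0],"angular":[0,0,0],"hand":-1}]'
python3 -c "
from h import *
rep()"
```

```text
time: 18.45
ee_pos: [0.4535, -0.0926, 0.04]
eef_rot: [0.784, -0.04, -0.619, -0.03]
ft_force: [-5.7, -14.8, 10.8]
width: 0.0251
t 18.45 g cab [-0.2144 -0.0019  0.0342] rad 0.2669 theta 0.27 pitch 76.6 w 0.0251 F [ -5.7 -14.8  10.8] q [-1.02  0.15  1.19  2.31 -0.28  0.55 -1.3 ]
```

```bash
python3 -m pendant '[{"translation":[-0.4,0.1,0],"angular":[0,0,0],"hand":-1},{"translation":[-0.2,0.1,0],"angular":[0,0,0],"hand":-1},{"translation":[0,0,0],"angular":[0,0,0],"hand":-1}]'
python3 -c "
from h import *
rep()
im=save('scene','s10');cv2.imwrite('pics/b10.png',im)"
```

```text
time: 18.75
ee_pos: [0.4491, -0.0921, 0.0403]
eef_rot: [0.785, -0.042, -0.617, -0.03]
ft_force: [11.2, -23.5, -14.4]
width: 0.025
t 18.75 g cab [-0.2188 -0.0019  0.0345] rad 0.2704 theta 0.279 pitch 76.3 w 0.025 F [ 11.2 -23.5 -14.4] q [-1.06  0.12  1.23  2.33 -0.23  0.54 -1.34]
```

View pics/b10.png

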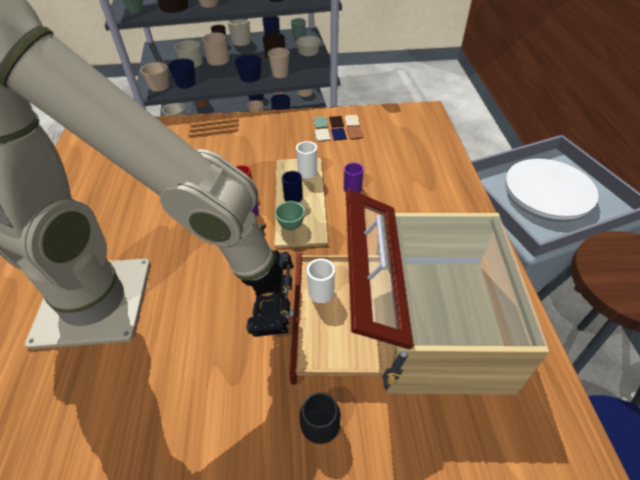

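The tray is fully out: the knob is at cabinet x = -219 mm and the tumbler still stands at scene (321,283). I'll release, back off, and measure the cup by fitting its outline.

```bash
python3 -m pendant '[{"translation":[0,0,0],"angular":[0,0,0],"hand":0.5},{"translation":[0,0,0],"angular":[0,0,0],"hand":0.5},{"translation":[0,0,0],"angular":[0,0,0],"hand":0.5},{"translation":[-0.6,0,2],"angular":[0,0,0],"hand":0.5},{"translation":[-1,0,4],"angular":[0,0,0],"hand":0.6},{"translation":[-1,0,4.5],"angular":[0,0,0],"hand":0.6},{"translation":[-0.5,0.5,4.5],"angular":[0,0,0],"hand":0.6},{"translation":[0,1,4.5],"angular":[0,0,0],"hand":0.6}]'
cat > cup.py <<'E'
from h import *
im={c:save(c,'z'+c) for c in('scene','top')}
rep()
def mask(c,win):
    a=im[c].astype(int);B,G,Rr=a[...,0],a[...,1],a[...,2]
    m=(B<110)&(Rr<45)&(G<45)&(B>=Rr)
    o=np.zeros(m.shape,np.uint8);x0,y0,x1,y1=win;o[y0:y1,x0:x1]=m[y0:y1,x0:x1];return o
ms={'scene':mask('scene',(278,168,306,204)),'top':mask('top',(170,238,214,276))}
def sil(c,x,y,r_,z0,z1):
    t=np.linspace(0,2*np.pi,40);P=np.array([[x+r_*np.cos(a),y+r_*np.sin(a),z] for a in t for z in(z0,z1)])
    h=cv2.convexHull(proj(c,P).astype(np.float32));o=np.zeros((480,640),np.uint8);cv2.fillConvexPoly(o,np.round(h*16).astype(int),1,shift=4);return o
def score(v):
    t=[]
    for c in ms:
        s=sil(c,v[0],v[1],.028,.012,.088);t.append((s&ms[c]).sum()/(s|ms[c]).sum())
    return t
g=[(x,y) for x in np.arange(.46,.52,.002) for y in np.arange(.28,.34,.002)]
b=max(g,key=lambda v:sum(score(v)));print('cup',b,score(b))
for c in ms:
    b2=max(g,key=lambda v:score(v)[list(ms).index(c)]);print(c,b2,score(b2))
o=[]
for c,w in(('scene',(240,140,360,260)),('top',(110,200,290,300))):
    k=im[c].copy();s=sil(c,b[0],b[1],.028,.012,.088);cs,_=cv2.findContours(s,0,1);cv2.drawContours(k,cs,-1,(0,255,255),1)
    o.append(cv2.resize(k[w[1]:w[3],w[0]:w[2]],(400,400)))
cv2.imwrite('pics/cup.png',np.hstack(o))
E
python3 cup.py
```

```text
time: 19.6
ee_pos: [0.4183, -0.0601, 0.1925]
eef_rot: [0.774, -0.023, -0.632, -0.036]
ft_force: [2.4, -0.1, -1.6]
width: 0.0692
t 19.7 g cab [-0.2492  0.0292  0.1901] rad 0.2609 theta 0.884 pitch 78.1 w 0.0694 F [-0.4 -0.5 -0.1] q [-0.88 -0.44  0.77  2.2   0.36  1.07 -1.93]
cup (np.float64(0.49200000000000005), np.float64(0.30800000000000005)) [np.float64(0.723404255319149), np.float64(0.8616504854368932)]
scene (np.float64(0.49200000000000005), np.float64(0.31600000000000006)) [np.float64(0.72782874617737), np.float64(0.7636986301369864)]
top (np.float64(0.49000000000000005), np.float64(0.30600000000000005)) [np.float64(0.7136431784107946), np.float64(0.8616504854368932)]
```

View pics/cup.png

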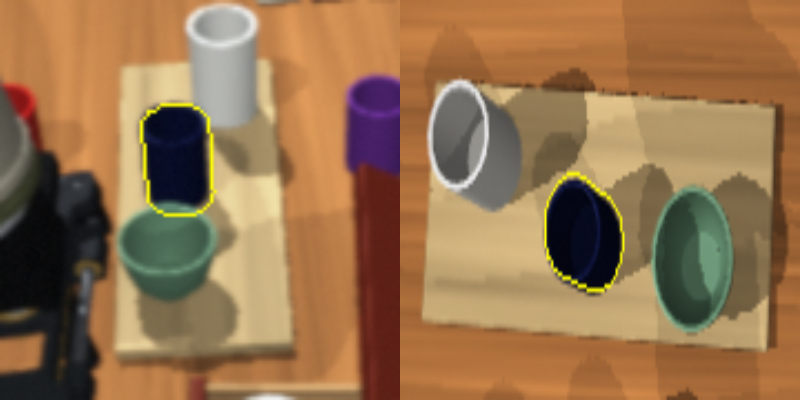

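```bash
cat > b.py <<'E'
from h import *; from kin2 import *
rep();s,p,Rc=cur();q=s['joint_positions']
G=np.array([.491,.307,.070])
for sg in(1,-1):
  for z in(.18,.07):
    Rt=orient(78,'h',yaw=np.radians(32),sgn=sg);T=grasp2tcp(np.r_[G[:2],z],Rt);a=ik(T,Rt,q);print(sg,delta(T,Rt),a[0].round(2),a[1:])
E
python3 b.py
```

```text
t 19.7 g cab [-0.2492  0.0292  0.1901] rad 0.2609 theta 0.884 pitch 78.1 w 0.0694 F [-0.4 -0.5 -0.1] q [-0.88 -0.44  0.77  2.2   0.36  1.07 -1.93]
1 (array([ 6.8 , 36.49, -1.01]), array([  29.96,    9.54, -140.52])) [-1.7  -0.35  1.34  2.42 -1.27  0.06 -2.6 ] (np.float64(0.08934786861086866), np.float64(47.9326020462062))
1 (array([  6.8 ,  36.49, -12.01]), array([  29.96,    9.54, -140.52])) [ 0.73  0.59 -1.04  2.28 -1.27  0.06 -2.6 ] (np.float64(0.0956107726540189), np.float64(38.13026095021347))
-1 (array([ 6.8 , 36.49, -1.01]), array([-1.61, -0.48, 36.48])) [-1.08  0.13  0.47  1.87 -0.06  0.94 -1.61] (np.float64(3.1872383136841967e-08), np.float64(8.054950990252385e-06))
-1 (array([  6.8 ,  36.49, -12.01]), array([-1.61, -0.48, 36.48])) [-0.95  0.27  0.34  1.97 -0.11  0.71 -1.57] (np.float64(3.782309431888471e-08), np.float64(9.937865798294773e-06))
```

```bash
python3 -m pendant '[{"translation":[0.76,4.05,0],"angular":[-0.18,-0.05,4.05],"hand":0.65},{"translation":[0.76,4.05,0],"angular":[-0.18,-0.05,4.05],"hand":0.65},{"translation":[0.76,4.05,0],"angular":[-0.18,-0.05,4.05],"hand":0.65},{"translation":[0.76,4.05,0],"angular":[-0.18,-0.05,4.05],"hand":0.65},{"translation":[0.76,4.05,0],"angular":[-0.18,-0.05,4.05],"hand":0.65},{"translation":[0.76,4.05,0],"angular":[-0.18,-0.05,4.05],"hand":0.65},{"translation":[0.76,4.05,0],"angular":[-0.18,-0.05,4.05],"hand":0.65},{"translation":[0.76,4.05,0],"angular":[-0.18,-0.05,4.05],"hand":0.65},{"translation":[0.76,4.05,-0.5],"angular":[-0.18,-0.05,4.05],"hand":0.65},{"translation":[0,0,0],"angular":[0,0,0],"hand":0.65}]'
cat >> b.py <<'E'
im=save('scene','s11');t=save('top','t11')
cv2.imwrite('pics/b11.png',np.hstack([cv2.resize(im[120:260,220:380],(400,350)),cv2.resize(t[190:330,100:260],(400,350))]))
E
python3 b.py
```

```text
time: 20.7
ee_pos: [0.4864, 0.3101, 0.1835]
eef_rot: [0.743, 0.214, -0.608, 0.179]
ft_force: [-0.2, 0.0, -0.4]
width: 0.072
t 20.7 g cab [-0.2207  0.4029  0.1776] rad 0.232 theta 0.837 pitch 80.8 w 0.072 F [-0.2  0.  -0.4] q [-1.3   0.15  0.7   1.88 -0.1   0.95 -1.57]
1 (array([ 0.36, -0.38,  0.24]), array([-31.04, -18.96, 175.8 ])) [-1.06  0.13  0.45  1.87 -0.05  0.94  1.53] (np.float64(8.377470680471924e-08), np.float64(3.599602156099268e-05))
1 (array([  0.36,  -0.38, -10.76]), array([-31.04, -18.96, 175.8 ])) [-0.78  0.26  0.15  1.96 -0.03  0.71  1.51] (np.float64(8.637213269242073e-08), np.float64(4.4162542109018484e-05))
-1 (array([ 0.36, -0.38,  0.24]), array([ 0.61, -0.35, -0.42])) [-1.29  0.14  0.7   1.88 -0.1   0.94 -1.57] (np.float64(1.3264449337541183e-09), np.float64(7.999955044177998e-08))
-1 (array([  0.36,  -0.38, -10.76]), array([ 0.61, -0.35, -0.42])) [-1.2   0.3   0.63  1.98 -0.25  0.72 -1.45] (np.float64(1.6059898128654557e-08), np.float64(3.618377864757702e-06))
```

View pics/b11.png

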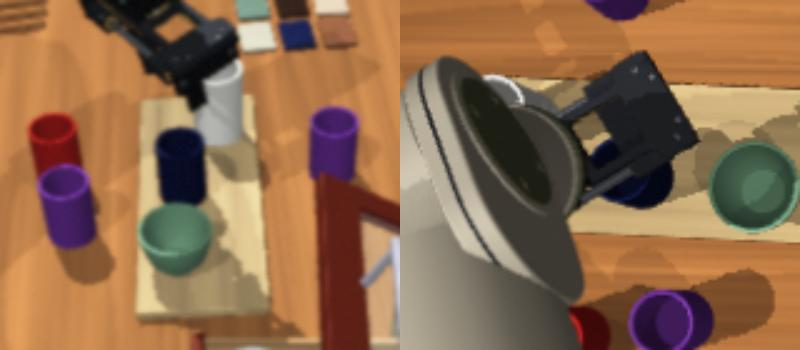

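```bash
python3 -m pendant '[{"translation":[0.36,-0.38,-1.2],"angular":[0.3,-0.2,-0.2],"hand":0.65},{"translation":[0,0,-2],"angular":[0.3,-0.2,-0.2],"hand":0.65},{"translation":[0,0,-2],"angular":[0,0,0],"hand":0.65},{"translation":[0,0,-2],"angular":[0,0,0],"hand":0.65},{"translation":[0,0,-2],"angular":[0,0,0],"hand":0.65},{"translation":[0,0,-1.5],"angular":[0,0,0],"hand":0.65},{"translation":[0,0,0],"angular":[0,0,0],"hand":0.65}]'
sed -i 's/im=save/rep();im=save/' b.py; python3 b.py
```

```text
time: 21.5
ee_pos: [0.4904, 0.299, 0.0769]
eef_rot: [0.748, 0.21, -0.606, 0.17]
ft_force: [-0.1, 0.9, -0.1]
width: 0.0716
t 21.5 g cab [-0.2156  0.3922  0.071 ] rad 0.2503 theta 0.397 pitch 80.4 w 0.0716 F [-0.1  0.9 -0.1] q [-1.21  0.3   0.65  1.99 -0.26  0.72 -1.44]
1 (array([-0.04,  0.73, 10.9 ]), array([  31.64,   19.65, -175.47])) [-1.7  -0.35  1.34  2.42 -1.27  0.06 -2.6 ] (np.float64(0.08934772438710657), np.float64(47.93261185199965))
1 (array([-0.04,  0.73, -0.1 ]), array([  31.64,   19.65, -175.47])) [ 0.73  0.59 -1.04  2.28 -1.27  0.06 -2.6 ] (np.float64(0.0956108207411206), np.float64(38.13025654761195))
-1 (array([-0.04,  0.73, 10.9 ]), array([-0.04, -0.06,  0.62])) [-1.27  0.14  0.68  1.88 -0.09  0.94 -1.57] (np.float64(1.2510631501736105e-08), np.float64(3.0278968353483905e-06))
-1 (array([-0.04,  0.73, -0.1 ]), array([-0.04, -0.06,  0.62])) [-1.22  0.31  0.65  1.98 -0.26  0.72 -1.44] (np.float64(1.6030651574524147e-09), np.float64(2.6995046070638057e-07))
t 21.5 g cab [-0.2156  0.3922  0.071 ] rad 0.2503 theta 0.397 pitch 80.4 w 0.0716 F [-0.1  0.9 -0.1] q [-1.21  0.3   0.65  1.99 -0.26  0.72 -1.44]
```

View pics/b11.png

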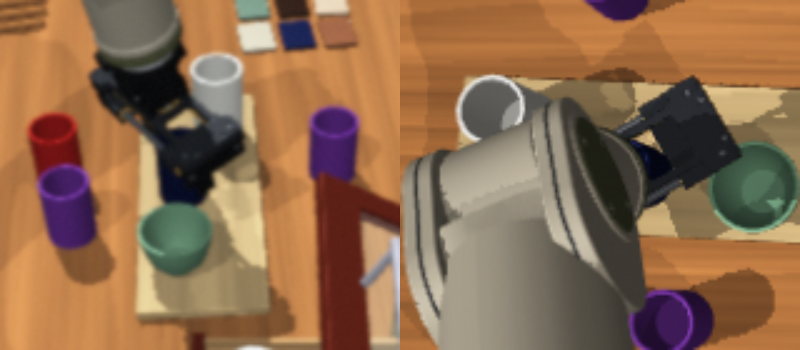

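```bash
python3 -m pendant '[{"translation":[0,0.4,0],"angular":[0,0,0.3],"hand":0.65},{"translation":[0,0.33,0],"angular":[0,0,0.3],"hand":0.65},{"translation":[0,0,0],"angular":[0,0,0],"hand":-1},{"translation":[0,0,0],"angular":[0,0,0],"hand":-1},{"translation":[0,0,0],"angular":[0,0,0],"hand":-1},{"translation":[0,0,0],"angular":[0,0,0],"hand":-1},{"translation":[0,0,0],"angular":[0,0,0],"hand":-1}]' 20
python3 -c "
from h import *
rep()"
```

```text
time: 22.3
ee_pos: [0.4915, 0.3084, 0.0786]
eef_rot: [0.748, 0.216, -0.604, 0.173]
ft_force: [-0.9, 1.5, 2.5]
width: 0.0541
t 22.3 g cab [-0.2154  0.4017  0.0728] rad 0.2493 theta 0.403 pitch 80.4 w 0.0541 F [-0.9  1.5  2.5] q [-1.22  0.3   0.65  1.98 -0.26  0.72 -1.44]
```

```bash
python3 -m pendant '[{"translation":[0,0,1],"angular":[0,0,0],"hand":-1},{"translation":[0,0,3],"angular":[0,0,0],"hand":-1},{"translation":[0,0,4],"angular":[0,0,0],"hand":-1},{"translation":[0,0,4],"angular":[0,0,0],"hand":-1},{"translation":[0,0,2],"angular":[0,0,0],"hand":-1}]'
cat > b.py <<'E'
from h import *; from kin2 import *
rep();s,p,Rc=cur();q=s['joint_positions']
Rt=orient(78,'h',sgn=-1)
for z in (.21,.108):
    T=grasp2tcp(W(-.137,-.064,z),Rt);a=ik(T,Rt,q);print(delta(T,Rt),a[0].round(2),a[1:])
im=save('scene','s12');t=save('top','t12');cv2.imwrite('pics/b12.png',im)
E
python3 b.py
```

```text
time: 22.8
ee_pos: [0.4927, 0.3079, 0.2223]
eef_rot: [0.749, 0.215, -0.603, 0.172]
ft_force: [-0.3, 0.0, -3.2]
width: 0.0544
t 22.8 g cab [-0.2141  0.4013  0.2165] rad 0.2289 theta 1.007 pitch 80.2 w 0.0544 F [-0.3  0.  -3.2] q [-1.31  0.1   0.72  1.84 -0.07  1.01 -1.59]
(array([  3.21, -46.98,  -0.65]), array([ -0.21,   0.32, -37.5 ])) [-0.74  0.02  1.01  1.92 -0.06  1.01 -1.38] (np.float64(2.6233262959070486e-08), np.float64(5.236547185052427e-06))
(array([  3.21, -46.98, -10.85]), array([ -0.21,   0.32, -37.5 ])) [-0.63  0.22  0.96  2.03 -0.31  0.8  -1.17] (np.float64(5.235962343189935e-08), np.float64(1.0871597129048813e-05))
```

View pics/b12.png

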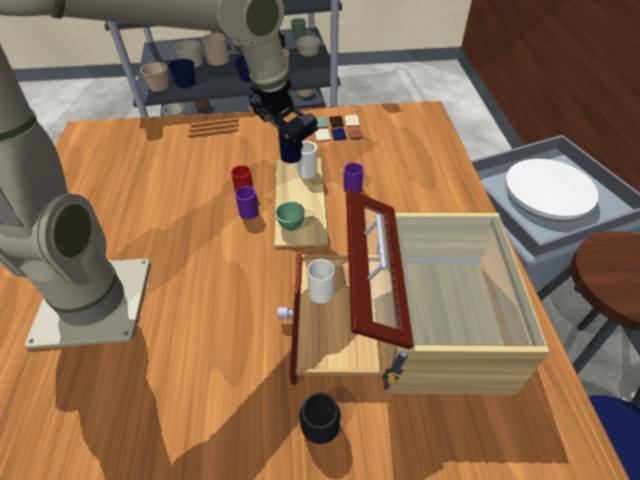

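```bash
python3 -m pendant '[{"translation":[0,-3,0],"angular":[0,0,-3.1],"hand":-1},{"translation":[0,-4,0],"angular":[0,0,-3.1],"hand":-1},{"translation":[0,-4,0],"angular":[0,0,-3.1],"hand":-1},{"translation":[0,-4,0],"angular":[0,0,-3.1],"hand":-1},{"translation":[0,-4,0],"angular":[0,0,-3.1],"hand":-1},{"translation":[0,-4,0],"angular":[0,0,-3.1],"hand":-1},{"translation":[0,-4,0],"angular":[0,0,-3.1],"hand":-1},{"translation":[0,-4,0],"angular":[0,0,-3.1],"hand":-1},{"translation":[0,-4,0],"angular":[0,0,-3.1],"hand":-1},{"translation":[0.6,-4,0],"angular":[0,0,-3.1],"hand":-1},{"translation":[0.9,-4,0],"angular":[0,0,-3.1],"hand":-1},{"translation":[0.9,-3,0],"angular":[0,0,-3.1],"hand":-1},{"translation":[0.6,-1,0],"angular":[0,0,0],"hand":-1},{"translation":[0,0,0],"angular":[0,0,0],"hand":-1},{"translation":[0,0,0],"angular":[0,0,0],"hand":-1}]'
python3 b.py
```

```text
time: 24.4
ee_pos: [0.5206, -0.1616, 0.2173]
eef_rot: [0.776, -0.035, -0.629, -0.028]
ft_force: [0.1, 0.5, -2.0]
width: 0.0543
t 24.4 g cab [-0.1412 -0.0641  0.2115] rad 0.1564 theta 1.057 pitch 78.0 w 0.0543 F [ 0.1  0.5 -2. ] q [-1.06 -0.03  1.31  1.93 -0.    1.01 -1.41]
(array([ 0.42, -0.03, -0.15]), array([ 0.01,  0.01, -0.35])) [-1.04  0.02  1.31  1.92 -0.06  1.01 -1.36] (np.float64(2.1157381574777792e-08), np.float64(3.865668320215969e-06))
(array([  0.42,  -0.03, -10.35]), array([ 0.01,  0.01, -0.35])) [-0.72  0.25  1.07  2.03 -0.37  0.81 -1.12] (np.float64(5.886855291554636e-08), np.float64(9.62790255691284e-06))
```

View pics/b12.png

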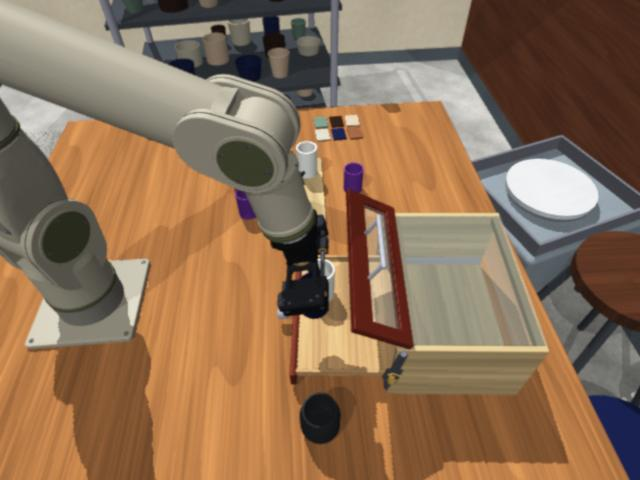

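View pics/t12.png

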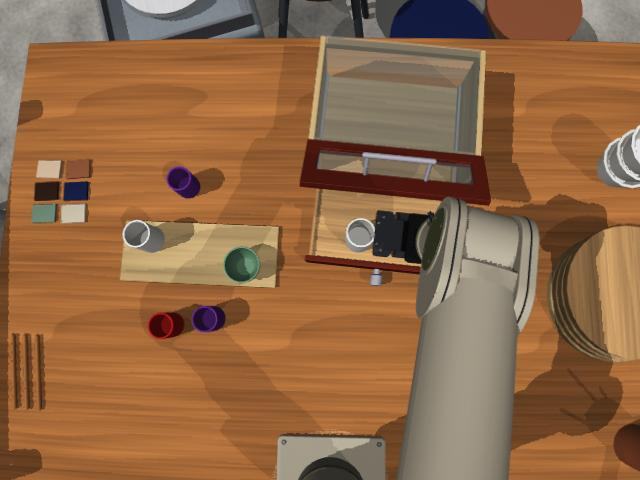

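```bash
python3 -m pendant '[{"translation":[0.2,-1.0,-1],"angular":[0,0,0],"hand":-1},{"translation":[0.05,-0.8,-2],"angular":[0,0,-0.3],"hand":-1},{"translation":[0,0,-2],"angular":[0,0,0],"hand":-1},{"translation":[0,0,-1.5],"angular":[0,0,0],"hand":-1},{"translation":[0,0,-1.2],"angular":[0,0,0],"hand":-1},{"translation":[0,0,-0.8],"angular":[0,0,0],"hand":-1},{"translation":[0,0,0],"angular":[0,0,0],"hand":-1}]'
sed -i 's/-.137,-.064/-.137,-.082/' b.py
python3 b.py
```

```text
time: 25.2
ee_pos: [0.5234, -0.179, 0.1326]
eef_rot: [0.777, -0.036, -0.628, -0.03]
ft_force: [-0.2, 0.2, -2.3]
width: 0.0543
t 25.2 g cab [-0.1367 -0.0812  0.1267] rad 0.1562 theta 0.507 pitch 77.9 w 0.0543 F [-0.2  0.2 -2.3] q [-0.77  0.26  1.17  2.01 -0.4   0.86 -1.06]
(array([-0.03, -0.08,  8.33]), array([-0.13,  0.07, -0.11])) [-0.86  0.05  1.18  1.91 -0.1   1.01 -1.3 ] (np.float64(5.771218545203645e-08), np.float64(1.014899231948722e-05))
(array([-0.03, -0.08, -1.87]), array([-0.13,  0.07, -0.11])) [-0.71  0.29  1.12  2.02 -0.44  0.83 -1.03] (np.float64(5.9533049372736576e-09), np.float64(6.504792237499666e-07))
```

Run:
```python
import cv2,numpy as np
a=cv2.imread('pics/s12.png')[220:400,250:410];b=cv2.imread('pics/t12.png')[150:330,290:450]
cv2.imwrite('pics/b13.png',cv2.resize(np.hstack([a,b]),None,fx=2.5,fy=2.5))
```

```text
(no output)
```

View pics/b13.png

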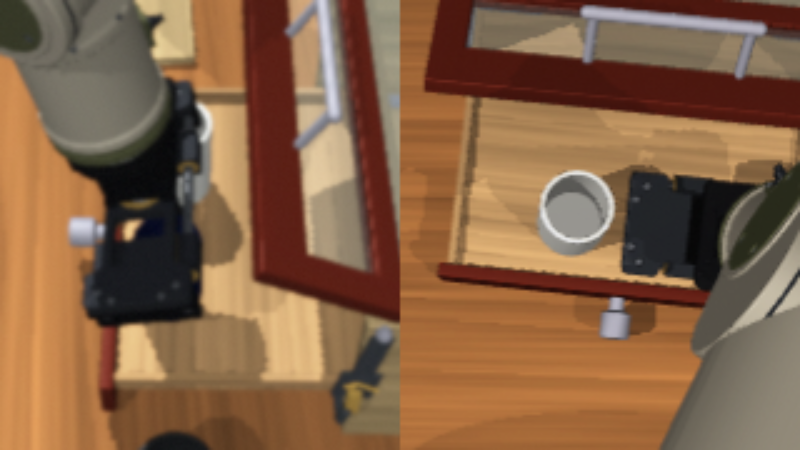

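Clear of the tumbler, seen in the top crop at (575,205), and of the lip. Lowering gently to contact.

```bash
python3 -m pendant '[{"translation":[0,0,-0.6],"angular":[0,0,0],"hand":-1},{"translation":[0,0,-0.5],"angular":[0,0,0],"hand":-1},{"translation":[0,0,-0.4],"angular":[0,0,0],"hand":-1},{"translation":[0,0,-0.2],"angular":[0,0,0],"hand":-1},{"translation":[0,0,0],"angular":[0,0,0],"hand":-1}]'
python3 -c "
from h import *
rep()"
```

```text
time: 25.8
ee_pos: [0.5239, -0.1799, 0.1162]
eef_rot: [0.777, -0.036, -0.628, -0.03]
ft_force: [0.2, 0.3, -2.5]
width: 0.054
t 25.8 g cab [-0.1362 -0.082   0.1103] rad 0.1617 theta 0.41 pitch 77.9 w 0.054 F [ 0.2  0.3 -2.5] q [-0.73  0.3   1.14  2.02 -0.45  0.83 -1.02]
```

```bash
python3 -m pendant '[{"translation":[0,0,-0.2],"angular":[0,0,0],"hand":-1},{"translation":[0,0,-0.1],"angular":[0,0,0],"hand":-1}]'; python3 -m pendant '[{"translation":[0,0,-0.1],"angular":[0,0,0],"hand":-1},{"translation":[0,0,0],"angular":[0,0,0],"hand":-1}]'
```

```text
time: 26.0
ee_pos: [0.5241, -0.1799, 0.1134]
eef_rot: [0.777, -0.036, -0.628, -0.03]
ft_force: [-0.2, 0.1, -2.0]
width: 0.0548
time: 26.2
ee_pos: [0.524, -0.1798, 0.1124]
eef_rot: [0.777, -0.036, -0.628, -0.03]
ft_force: [0.2, -0.3, -2.9]
width: 0.0543
```

```bash
python3 -m pendant '[{"translation":[0,0,-0.12],"angular":[0,0,0],"hand":-1},{"translation":[0,0,0],"angular":[0,0,0],"hand":-1}]'; python3 -m pendant '[{"translation":[0,0,-0.12],"angular":[0,0,0],"hand":-1},{"translation":[0,0,0],"angular":[0,0,0],"hand":-1}]'
```

```text
time: 26.4
ee_pos: [0.5244, -0.1799, 0.1116]
eef_rot: [0.777, -0.036, -0.627, -0.03]
ft_force: [0.4, 1.0, 2.7]
width: 0.0544
time: 26.6
ee_pos: [0.5255, -0.1799, 0.1114]
eef_rot: [0.778, -0.036, -0.626, -0.03]
ft_force: [-3.4, 2.4, 11.4]
width: 0.0544
```

Contact (+11 N). I'll ease off, release slowly, and withdraw along the tool.

```bash
python3 -m pendant '[{"translation":[0,0,0.12],"angular":[0,0,0],"hand":-1},{"translation":[0,0,0],"angular":[0,0,0],"hand":0.45},{"translation":[0,0,0],"angular":[0,0,0],"hand":0.6},{"translation":[0,0,0],"angular":[0,0,0],"hand":0.6},{"translation":[0,0,0],"angular":[0,0,0],"hand":0.6},{"translation":[-0.3,0,1.4],"angular":[0,0,0],"hand":0.6},{"translation":[-0.5,0,2.5],"angular":[0,0,0],"hand":0.6},{"translation":[-0.9,0,4],"angular":[0,0,0],"hand":0.6},{"translation":[-2,0,4],"angular":[0,0,0],"hand":0.6},{"translation":[-3,2,2],"angular":[0,0,0],"hand":0.4}]'
python3 -c "
from h import *
rep()
im=save('scene','s14');t=save('top','t14')
cv2.imwrite('pics/b14.png',cv2.resize(np.hstack([im[220:400,250:410],t[150:330,290:450]]),None,fx=2.5,fy=2.5))"
```

```text
time: 27.6
ee_pos: [0.474, -0.1555, 0.2144]
eef_rot: [0.771, -0.026, -0.636, -0.033]
ft_force: [0.1, 1.8, -4.5]
width: 0.0667
t 27.6 g cab [-0.1883 -0.0624  0.2085] rad 0.2021 theta 0.991 pitch 79.1 w 0.0667 F [ 0.1  1.8 -4.5] q [-0.95 -0.27  1.09  2.02  0.24  1.07 -1.6 ]
```

View pics/b14.png

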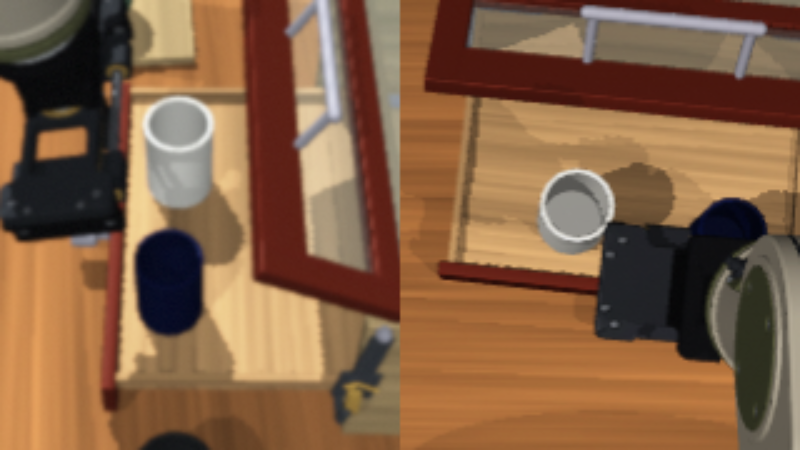

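The cup stands upright on the tray beside the tumbler, at scene crop (170,280). Now back to the knob.

```bash
cat > b.py <<'E'
from h import *; from kin2 import *
rep();s,p,Rc=cur();q=s['joint_positions']
Rt=orient(76,'h',sgn=-1)
for d in (.11,0):
    T=grasp2tcp(W(-.218,-.001,.036)-d*Rt.as_matrix()[:,0],Rt);a=ik(T,Rt,q);print(delta(T,Rt),a[0].round(2),a[1:])
E
python3 b.py
```

```text
t 27.7 g cab [-0.1888 -0.0582  0.2106] rad 0.203 theta 1.001 pitch 78.8 w 0.0629 F [1.2 0.3 0.1] q [-0.94 -0.28  1.08  2.02  0.23  1.07 -1.6 ]
(array([-5.04,  6.25, -6.79]), array([-1.8 , -2.58, -1.17])) [-0.83 -0.38  0.82  2.28  0.38  0.91 -1.89] (np.float64(2.6887430701015504e-08), np.float64(8.41993887484191e-06))
(array([ -2.39,   6.  , -17.47]), array([-1.8 , -2.58, -1.17])) [-0.86  0.07  1.    2.33 -0.13  0.54 -1.42] (np.float64(8.775407181212231e-08), np.float64(9.778075313908476e-06))
```

```bash
python3 -m pendant '[{"translation":[-1.7,2.1,0],"angular":[-0.6,-0.9,-0.4],"hand":0.4},{"translation":[-1.7,2.1,0],"angular":[-0.6,-0.9,-0.4],"hand":0.4},{"translation":[-1.7,2.1,-1],"angular":[-0.6,-0.8,-0.4],"hand":0.4},{"translation":[0,0,-3],"angular":[0,0,0],"hand":0.4},{"translation":[0,0,-2.8],"angular":[0,0,0],"hand":0.4},{"translation":[0,0,0],"angular":[0,0,0],"hand":0.4}]'
python3 b.py
```

```text
time: 28.3
ee_pos: [0.42, -0.0916, 0.1419]
eef_rot: [0.783, -0.043, -0.62, -0.028]
ft_force: [-0.2, 0.2, 0.0]
width: 0.061
t 28.3 g cab [-0.2478 -0.0042  0.136 ] rad 0.2623 theta 0.677 pitch 76.8 w 0.061 F [-0.2  0.2  0. ] q [-0.81 -0.35  0.81  2.28  0.36  0.9  -1.87]
(array([0.34, 0.28, 0.67]), array([ 0.52, -0.83,  0.35])) [-0.81 -0.36  0.8   2.28  0.36  0.9  -1.87] (np.float64(6.242955115626169e-09), np.float64(5.343996285060133e-07))
(array([  2.99,   0.02, -10.01]), array([ 0.52, -0.83,  0.35])) [-0.67  0.06  0.8   2.32 -0.1   0.54 -1.46] (np.float64(9.21528501346476e-08), np.float64(1.6790960239727085e-05))
```

```bash
python3 -m pendant '[{"translation":[0.55,0.1,-1.6],"angular":[0.2,-0.3,0.2],"hand":0.4},{"translation":[0.5,0,-1.7],"angular":[0.2,-0.3,0.2],"hand":0.4},{"translation":[0.5,0,-1.7],"angular":[0,-0.2,0],"hand":0.4},{"translation":[0.5,0,-1.7],"angular":[0,0,0],"hand":0.4},{"translation":[0.5,0,-1.7],"angular":[0,0,0],"hand":0.4},{"translation":[0.45,0,-1.6],"angular":[0,0,0],"hand":0.4},{"translation":[0,0,0],"angular":[0,0,0],"hand":0.4}]'
python3 b.py; python3 -c "
from h import *
t=save('top','t15');im=save('scene','s15')
cv2.imwrite('pics/b15.png',cv2.resize(np.hstack([im[220:400,230:390],t[150:330,290:450]]),None,fx=2.5,fy=2.5))"
```

```text
time: 29.0
ee_pos: [0.452, -0.0903, 0.0455]
eef_rot: [0.788, -0.038, -0.614, -0.027]
ft_force: [-0.5, -0.2, -0.3]
width: 0.0608
t 29.0 g cab [-2.161e-01  2.000e-04  3.970e-02] rad 0.2654 theta 0.29 pitch 75.9 w 0.0608 F [-0.5 -0.2 -0.3] q [-1.04  0.08  1.19  2.32 -0.15  0.55 -1.4 ]
(array([-2.85,  0.15, 10.3 ]), array([ 0.24,  0.12, -0.1 ])) [-0.71 -0.32  0.73  2.28  0.3   0.88 -1.82] (np.float64(5.945612063591583e-08), np.float64(1.2589960670662045e-05))
(array([-0.2 , -0.11, -0.37]), array([ 0.24,  0.12, -0.1 ])) [-1.01  0.09  1.18  2.33 -0.19  0.54 -1.37] (np.float64(1.4975238668702508e-08), np.float64(2.229666437100173e-06))
```

View pics/b15.png

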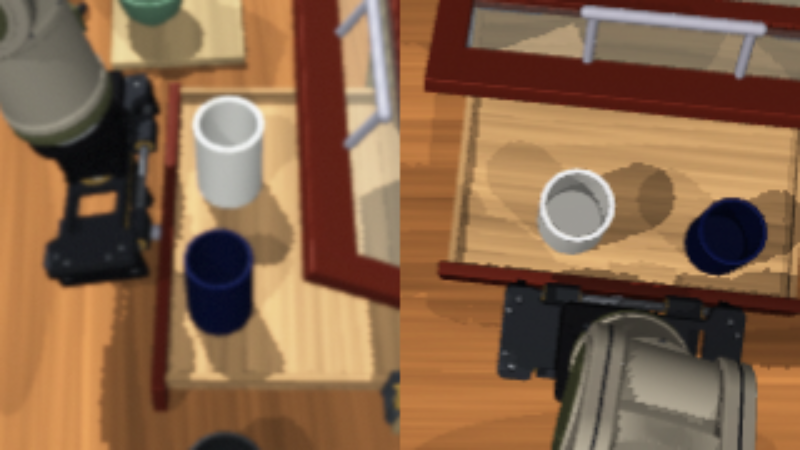

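```bash
python3 -m pendant '[{"translation":[-0.2,0,-0.37],"angular":[0,0,0],"hand":0.2},{"translation":[0,0,0],"angular":[0,0,0],"hand":-1},{"translation":[0,0,0],"angular":[0,0,0],"hand":-1},{"translation":[0,0,0],"angular":[0,0,0],"hand":-1},{"translation":[0,0,0],"angular":[0,0,0],"hand":-1},{"translation":[0,0,0],"angular":[0,0,0],"hand":-1}]' 25
python3 -m pendant '[{"translation":[0.5,-0.05,0],"angular":[0,0,0],"hand":-1},{"translation":[0.9,-0.09,0],"angular":[0,-0.8,0],"hand":-1},{"translation":[1.3,-0.13,0],"angular":[-0.1,-1.3,0],"hand":-1}]'
python3 -c "
from h import *
rep()"
```

```text
time: 29.7
ee_pos: [0.4498, -0.0923, 0.0428]
eef_rot: [0.789, -0.039, -0.613, -0.029]
ft_force: [-0.9, -13.5, 1.3]
width: 0.0253
time: 30.0
ee_pos: [0.4767, -0.0949, 0.0427]
eef_rot: [0.8, -0.038, -0.598, -0.029]
ft_force: [-3.8, -9.8, 5.1]
width: 0.0249
t 30.0 g cab [-0.1908 -0.0019  0.0369] rad 0.2457 theta 0.228 pitch 73.6 w 0.0249 F [-3.8 -9.8  5.1] q [-0.92  0.16  1.1   2.3  -0.33  0.5  -1.25]
```

```bash
python3 -m pendant '[{"translation":[1.4,-0.14,0],"angular":[-0.1,-1.3,0],"hand":-1},{"translation":[1.4,-0.14,0],"angular":[-0.1,-1.3,0],"hand":-1},{"translation":[1.4,-0.14,0],"angular":[-0.1,-1.3,0],"hand":-1},{"translation":[1.4,-0.14,0],"angular":[-0.1,-1.3,0],"hand":-1},{"translation":[1.4,-0.14,0],"angular":[-0.1,-1.3,0],"hand":-1},{"translation":[1.4,-0.14,0],"angular":[-0.1,-1.3,0],"hand":-1},{"translation":[1.4,-0.14,0],"angular":[-0.1,-1.3,0],"hand":-1},{"translation":[1.4,-0.14,0],"angular":[-0.1,-1.3,0],"hand":-1},{"translation":[1.4,-0.14,0],"angular":[-0.1,-1.3,0],"hand":-1},{"translation":[1.0,-0.1,0],"angular":[-0.1,-1.3,0],"hand":-1},{"translation":[0.6,-0.06,0],"angular":[0,-0.6,0],"hand":-1},{"translation":[0,0,0],"angular":[0,0,0],"hand":-1}]'
python3 -c "
from h import *
rep()"
```

```text
time: 31.2
ee_pos: [0.6183, -0.1082, 0.0419]
eef_rot: [0.865, -0.04, -0.5, -0.026]
ft_force: [2.9, -5.7, -8.5]
width: 0.0247
t 31.2 g cab [-0.0473 -0.0016  0.0367] rad 0.1517 theta -0.342 pitch 60.0 w 0.0247 F [ 2.9 -5.7 -8.5] q [-0.47  0.35  0.64  2.13 -0.85  0.28 -0.81]
```

```bash
python3 -m pendant '[{"translation":[0.5,-0.05,0],"angular":[0,0,0],"hand":-1},{"translation":[0.4,-0.04,0],"angular":[0,0,0],"hand":-1},{"translation":[0.1,0,0],"angular":[0,0,0],"hand":-1},{"translation":[0,0,0],"angular":[0,0,0],"hand":-1}]'
python3 -c "
from h import *
rep()"
```

```text
time: 31.6
ee_pos: [0.6263, -0.109, 0.0415]
eef_rot: [0.864, -0.039, -0.501, -0.027]
ft_force: [-21.2, -3.7, 13.6]
width: 0.0253
t 31.6 g cab [-0.0393 -0.0016  0.0363] rad 0.1491 theta -0.393 pitch 60.2 w 0.0253 F [-21.2  -3.7  13.6] q [-0.46  0.37  0.64  2.11 -0.85  0.3  -0.81]
```

The tray is home against its stop (-21 N). Release and back away along the approach line.

```bash
python3 -m pendant '[{"translation":[-0.1,0,0],"angular":[0,0,0],"hand":0.4},{"translation":[0,0,0],"angular":[0,0,0],"hand":0.4},{"translation":[0,0,0],"angular":[0,0,0],"hand":0.4},{"translation":[0,0,0],"angular":[0,0,0],"hand":0.4},{"translation":[-0.9,0.13,1.5],"angular":[0,0,0],"hand":0.4},{"translation":[-1.0,0.13,1.5],"angular":[0,0,0],"hand":0.4},{"translation":[-1.2,0.13,1.5],"angular":[0,0,0],"hand":0.4},{"translation":[-1.5,0.13,1.5],"angular":[0,0,0],"hand":0.4},{"translation":[-3,0.2,1],"angular":[0,1,0],"hand":0},{"translation":[-3.5,0.3,1],"angular":[0,1,0],"hand":0}]'
cat > b.py <<'E'
from h import *; from kin2 import *
rep();s,p,Rc=cur();q=s['joint_positions']
for sg in(1,-1):
    for tgt,P in ((W(-.2,0,.36),90),(handle(2.09)+.1*Z,97),(handle(2.09),97)):
        Rt=orient(P,'v',sgn=sg);T=grasp2tcp(tgt,Rt);a=ik(T,Rt,q);print(sg,delta(T,Rt),a[0].round(2),a[1:])
t=save('top','t16');im=save('scene','s16')
cv2.imwrite('pics/b16.png',np.hstack([cv2.resize(im[180:400,330:550],(400,400)),cv2.resize(t[30:230,290:490],(400,400))]))
E
python3 b.py
```

```text
time: 32.6
ee_pos: [0.5472, -0.0956, 0.1143]
eef_rot: [0.858, -0.034, -0.511, -0.027]
ft_force: [-1.3, -0.1, -0.4]
width: 0.0518
t 32.6 g cab [-0.1194  0.0042  0.109 ] rad 0.1472 theta 0.355 pitch 61.6 w 0.0518 F [-1.3 -0.1 -0.4] q [-0.99 -0.02  1.12  2.25 -0.03  0.4  -1.51]
1 (array([-7.77,  0.33, 25.17]), array([-20.68,  23.77,  87.62])) [-1.21 -0.26  1.12  1.67  0.24  1.58 -0.19] (np.float64(5.588826576110005e-08), np.float64(1.6012548328989553e-05))
1 (array([10.1 , -1.38, 26.86]), array([-14.87,  28.7 ,  89.26])) [-0.28  0.54  0.66  1.01 -0.3   1.81  0.19] (np.float64(1.2453335175475265e-07), np.float64(3.116433346839105e-05))
1 (array([10.1 , -1.38, 16.86]), array([-14.87,  28.7 ,  89.26])) [-0.31  0.54  0.64  1.22 -0.29  1.6   0.19] (np.float64(9.545780382243409e-08), np.float64(2.7430041420547866e-05))
-1 (array([-7.77,  0.33, 25.17]), array([ 23.81,  20.71, -88.34])) [-0.83  0.35  1.34  1.5  -0.38  1.71 -2.6 ] (np.float64(0.04474349757734365), np.float64(11.917687076192648))
-1 (array([10.1 , -1.38, 26.86]), array([ 19.  ,  26.65, -89.93])) [-0.5   0.78  1.34  1.04 -0.73  1.91 -2.6 ] (np.float64(0.012140446130544139), np.float64(4.900705116746898))
-1 (array([10.1 , -1.38, 16.86]), array([ 19.  ,  26.65, -89.93])) [-0.58  0.84  1.34  1.24 -0.76  1.74 -2.6 ] (np.float64(0.005697501852958948), np.float64(2.4170098525982344))
```

View pics/b16.png

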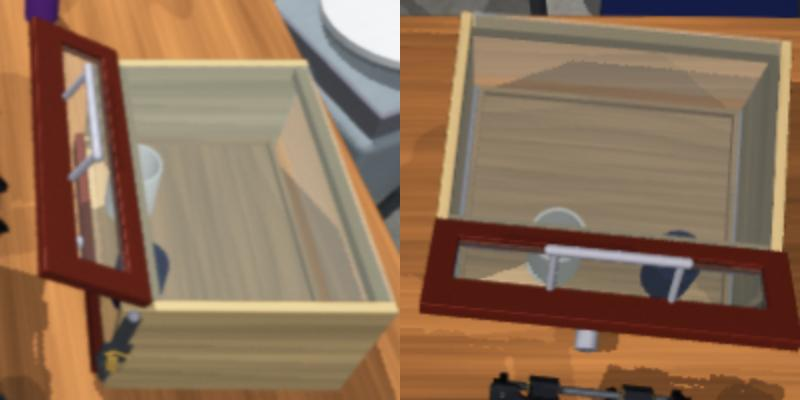

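```bash
python3 -m pendant '[{"translation":[-4.2,0.4,1],"angular":[-1.72,1.98,7.3],"hand":0},{"translation":[-4.2,0.4,1.5],"angular":[-1.72,1.98,7.3],"hand":0},{"translation":[-1.5,0,2.3],"angular":[-1.72,1.98,7.3],"hand":-0.2},{"translation":[0,0,2.3],"angular":[-1.72,1.98,7.3],"hand":-0.2},{"translation":[0,0,2.3],"angular":[-1.72,1.98,7.3],"hand":-0.2},{"translation":[0,0,2.3],"angular":[-1.72,1.98,7.3],"hand":-0.2},{"translation":[0,0,2.3],"angular":[-1.72,1.98,7.3],"hand":-0.2},{"translation":[0,0,2.3],"angular":[-1.72,1.98,7.3],"hand":-0.2},{"translation":[0,0,2.3],"angular":[-1.72,1.98,7.3],"hand":-0.2},{"translation":[0,0,2.3],"angular":[-1.72,1.98,7.3],"hand":-0.2},{"translation":[0,0,2.3],"angular":[-1.72,1.98,7.3],"hand":-0.2},{"translation":[0,0,2.3],"angular":[-1.72,1.98,7.3],"hand":-0.2},{"translation":[0,0,1],"angular":[0,0,0],"hand":-0.2},{"translation":[0,0,0],"angular":[0,0,0],"hand":-0.2}]'
python3 b.py
```

```text
time: 34.1
ee_pos: [0.4711, -0.0841, 0.3718]
eef_rot: [0.546, 0.456, -0.537, 0.453]
ft_force: [-0.2, -0.1, -0.5]
width: 0.0348
t 34.1 g cab [-0.199   0.0084  0.3658] rad 0.2829 theta 1.565 pitch 89.7 w 0.0348 F [-0.2 -0.1 -0.5] q [-1.36 -0.39  1.15  1.66  0.34  1.63 -0.39]
1 (array([-0.17, -0.82, -0.58]), array([-0.67,  0.39,  4.47])) [-1.38 -0.41  1.16  1.67  0.37  1.64 -0.32] (np.float64(1.110466359378295e-08), np.float64(9.237920205956446e-07))
1 (array([17.7 , -2.54,  1.12]), array([0.27, 7.32, 4.5 ])) [-1.69 -0.5   1.34  1.53  0.57  1.58 -0.39] (np.float64(0.08057769657121287), np.float64(16.16497759590237))
1 (array([17.7 , -2.54, -8.88]), array([0.27, 7.32, 4.5 ])) [-1.61 -0.5   1.34  1.72  0.58  1.39 -0.42] (np.float64(0.09237717187663662), np.float64(17.379734986349128))
-1 (array([-0.17, -0.82, -0.58]), array([   0.59,    1.03, -175.53])) [-0.83  0.35  1.34  1.5  -0.38  1.71 -2.6 ] (np.float64(0.04474228389512558), np.float64(11.917853271638764))
-1 (array([17.7 , -2.54,  1.12]), array([ -10.04,    2.47, -175.28])) [-0.5   0.78  1.34  1.04 -0.73  1.91 -2.6 ] (np.float64(0.012140529735662738), np.float64(4.9006975637149965))
-1 (array([17.7 , -2.54, -8.88]), array([ -10.04,    2.47, -175.28])) [-0.58  0.84  1.34  1.24 -0.76  1.74 -2.6 ] (np.float64(0.00569748709272621), np.float64(2.4170111216321786))
```

```bash
python3 -m pendant '[{"translation":[2.2,-0.32,0.14],"angular":[0,0.9,0.56],"hand":-0.2},{"translation":[2.2,-0.32,0.14],"angular":[0,0.9,0.56],"hand":-0.2},{"translation":[2.2,-0.32,0.14],"angular":[0,0.9,0.56],"hand":-0.2},{"translation":[2.2,-0.32,0.14],"angular":[0,0.9,0.56],"hand":-0.2},{"translation":[2.2,-0.32,0.14],"angular":[0,0.9,0.56],"hand":-0.2},{"translation":[2.2,-0.32,0.14],"angular":[0,0.9,0.56],"hand":-0.2},{"translation":[2.2,-0.32,0.14],"angular":[0,0.9,0.56],"hand":-0.2},{"translation":[2.2,-0.32,0.14],"angular":[0,0.9,0.56],"hand":-0.2},{"translation":[0,0,0],"angular":[0,0,0],"hand":-0.2}]'
cat > b.py <<'E'
from h import *; from kin2 import *
rep();s,p,Rc=cur();q=s['joint_positions']
Rt=orient(97,'v')
for tgt in (W(-.0215,0,.3584),W(-.0215,0,.2784)):
        T=grasp2tcp(tgt,Rt);a=ik(T,Rt,q);print(delta(T,Rt),a[0].round(2),a[1:])
E
python3 b.py
```

```text
time: 35.1
ee_pos: [0.5179, -0.0896, 0.3966]
eef_rot: [-0.52, -0.473, 0.527, -0.479]
ft_force: [-0.2, -0.2, 0.3]
width: 0.0351
t 35.1 g cab [-0.152   0.0072  0.3906] rad 0.2692 theta 1.751 pitch 90.0 w 0.0351 F [-0.2 -0.2  0.3] q [-1.7  -0.5   1.34  1.5   0.5   1.74 -0.4 ]
(array([12.99, -1.99, -3.22]), array([ 1.42,  6.87, -0.1 ])) [-1.68 -0.5   1.34  1.56  0.57  1.55 -0.4 ] (np.float64(0.08188884014558037), np.float64(16.283985748502147))
(array([ 12.99,  -1.99, -11.22]), array([ 1.42,  6.87, -0.1 ])) [-1.61 -0.5   1.34  1.72  0.58  1.39 -0.42] (np.float64(0.09198009362963284), np.float64(17.329562204430843))
```

The arm is stuck against the j2 and j3 limits on the wrong elbow branch. I'll simulate a differential IK to find a way around.

```bash
cat > sim.py <<'E'
from h import *; from kin2 import *
VM=.7*np.array([2.22,2.22,2.79,2.79,3.14,3.14,3.14])
def jac(q):
    P,M=pose(q);J=np.zeros((6,7));e=1e-6
    for i in range(7):
        d=q.copy();d[i]+=e;p,m=pose(d);J[:3,i]=(p-P)/e;J[3:,i]=R.from_matrix(m@M.T).as_rotvec()/e
    return J
def step(q,T,Rt,n=8,lam=1e-3,ws=.3,mu=0,home=None):
    dt=.1/n;q=q.copy()
    for _ in range(n):
        P,M=pose(q);e=np.r_[T-P,R.from_matrix(Rt@M.T).as_rotvec()]
        J=jac(q);S=np.diag([1,1,1,ws,ws,ws]);act=np.ones(7,bool)
        for _ in range(3):
            Ja=S@J[:,act];dq=np.zeros(7);dq[act]=Ja.T@np.linalg.solve(Ja@Ja.T+lam**2*np.eye(6),S@e)
            if mu and home is not None:
                N=np.eye(act.sum())-Ja.T@np.linalg.solve(Ja@Ja.T+lam**2*np.eye(6),Ja);dq[act]+=N@(mu*(home-q)[act])
            bad=act&(((q+dq<LO+.003)&(dq<0))|((q+dq>HI-.003)&(dq>0)))
            if not bad.any(): break
            act&=~bad
        k=min(1,(VM*dt/np.maximum(np.abs(dq),1e-9)).min());q=np.clip(q+k*dq,LO,HI)
    return q
def run(q,rows,**kw):
    P,M=pose(q)
    for t,a in rows:
        P=P+np.array(t)/100;M=R.from_rotvec(np.radians(a)).as_matrix()@M;q=step(q,P,M,**kw)
    return q,P,M
if __name__=='__main__':
    A=(np.array([-0.99,-0.02,1.12,2.25,-0.03,0.4,-1.51]),[([-4.2,.4,1],[-1.72,1.98,7.3]),([-4.2,.4,1.5],[-1.72,1.98,7.3]),([-1.5,0,2.3],[-1.72,1.98,7.3])]+[([0,0,2.3],[-1.72,1.98,7.3])]*9+[([0,0,1],[0,0,0]),([0,0,0],[0,0,0])],[-1.36,-0.39,1.15,1.66,0.34,1.63,-0.39])
    B=(np.array([-1.36,-0.39,1.15,1.66,0.34,1.63,-0.39]),[([2.2,-.32,.14],[0,.9,.56])]*8+[([0,0,0],[0,0,0])],[-1.7,-.5,1.34,1.5,.5,1.74,-.4])
    C=(np.array([-0.43,.63,1.02,.99,-.5,1.87,.31]),[([-2.6,.2,0],[.43,-1.45,-7.55])]*7+[([-.4,.04,-2.27],[.43,-1.45,-7.55])]*5,[-.84,-.34,.8,1.96,.25,1.21,-1.62])
    E_=(np.array([-.84,-.34,.8,1.96,.25,1.21,-1.62]),[([1,-.2,-3.5],[-.1,-2.9,-1.47]),([1.2,-.2,-3.3],[-.1,-2.9,-1.47]),([1.8,-.2,-3],[-.1,-2.9,-1.47])]+[([2.2,-.2,-2.1],[-.1,-2.9,-1.47])]*3+[([0,0,0],[0,0,0])],[-.96,.05,1.1,2.18,-.15,.44,-1.4])
    F=(np.array([-.94,-.28,1.08,2.02,.23,1.07,-1.6]),[([-1.7,2.1,0],[-.6,-.9,-.4])]*3+[([0,0,-3.5],[0,0,0])]*2+[([0,0,0],[0,0,0])],[-.81,-.35,.81,2.28,.36,.9,-1.87])
    G=(np.array([-1.31,.1,.72,1.84,-.07,1.01,-1.59]),[([0,-3,0],[0,0,-3.1])]+[([0,-4,0],[0,0,-3.1])]*8+[([.6,-4,0],[0,0,-3.1]),([.9,-4,0],[0,0,-3.1]),([.9,-3,0],[0,0,-3.1]),([.6,-1,0],[0,0,0]),([0,0,0],[0,0,0]),([0,0,0],[0,0,0])],[-1.06,-.03,1.31,1.93,0,1.01,-1.41])
    for kw in ({},{'lam':.05},{'lam':.02}):
        print(kw)
        for n,(q,rw,res) in dict(A=A,B=B,C=C,E=E_,F=F,G=G).items():
            o,_,_=run(q,rw,**kw);print(n,o.round(2),res)
E
python3 sim.py
```

```text
{}
A [-1.28 -0.42  1.05  1.69  0.36  1.66 -0.34] [-1.36, -0.39, 1.15, 1.66, 0.34, 1.63, -0.39]
B [-1.5  -0.37  1.31  1.58  0.4   1.48 -0.28] [-1.7, -0.5, 1.34, 1.5, 0.5, 1.74, -0.4]
C [-1.08 -0.01  1.3   1.8  -0.1   1.29 -1.34] [-0.84, -0.34, 0.8, 1.96, 0.25, 1.21, -1.62]
E [-0.92  0.07  1.08  2.19 -0.22  0.4  -1.35] [-0.96, 0.05, 1.1, 2.18, -0.15, 0.44, -1.4]
F [-0.81 -0.37  0.81  2.29  0.37  0.9  -1.88] [-0.81, -0.35, 0.81, 2.28, 0.36, 0.9, -1.87]
G [-1.06 -0.02  1.32  1.92 -0.02  1.01 -1.4 ] [-1.06, -0.03, 1.31, 1.93, 0, 1.01, -1.41]
{'lam': 0.05}
A [-1.27 -0.42  1.05  1.69  0.36  1.66 -0.33] [-1.36, -0.39, 1.15, 1.66, 0.34, 1.63, -0.39]
B [-1.59 -0.43  1.31  1.56  0.5   1.52 -0.35] [-1.7, -0.5, 1.34, 1.5, 0.5, 1.74, -0.4]
C [-0.73 -0.41  0.64  2.04  0.31  1.19 -1.83] [-0.84, -0.34, 0.8, 1.96, 0.25, 1.21, -1.62]
E [-0.9   0.07  1.05  2.19 -0.21  0.4  -1.36] [-0.96, 0.05, 1.1, 2.18, -0.15, 0.44, -1.4]
F [-0.81 -0.37  0.81  2.29  0.37  0.9  -1.88] [-0.81, -0.35, 0.81, 2.28, 0.36, 0.9, -1.87]
G [-1.07 -0.03  1.34  1.92 -0.01  1.01 -1.4 ] [-1.06, -0.03, 1.31, 1.93, 0, 1.01, -1.41]
{'lam': 0.02}
A [-1.27 -0.42  1.05  1.69  0.36  1.66 -0.33] [-1.36, -0.39, 1.15, 1.66, 0.34, 1.63, -0.39]
B [-1.51 -0.35  1.31  1.55  0.4   1.54 -0.27] [-1.7, -0.5, 1.34, 1.5, 0.5, 1.74, -0.4]
C [-0.72 -0.41  0.63  2.04  0.3   1.19 -1.83] [-0.84, -0.34, 0.8, 1.96, 0.25, 1.21, -1.62]
E [-0.91  0.07  1.07  2.19 -0.22  0.4  -1.35] [-0.96, 0.05, 1.1, 2.18, -0.15, 0.44, -1.4]
F [-0.81 -0.37  0.81  2.29  0.37  0.9  -1.88] [-0.81, -0.35, 0.81, 2.28, 0.36, 0.9, -1.87]
G [-1.07 -0.03  1.34  1.92 -0.02  1.01 -1.4 ] [-1.06, -0.03, 1.31, 1.93, 0, 1.01, -1.41]
```

```bash
cat > srch.py <<'E'
from sim import *
s,p,Rc=cur();q0=s['joint_positions']
def path(q,T,Rt):
    P,M=pose(q);n=int(np.ceil(max(np.abs(T-P).max()/.04,np.degrees(np.linalg.norm(R.from_matrix(Rt@M.T).as_rotvec()))/7.5)))+1
    rv=R.from_matrix(Rt@M.T).as_rotvec();zmin=9
    rows=[]
    for k in range(1,n+1):
        q=step(q,P+(T-P)*k/n,R.from_rotvec(rv*k/n).as_matrix()@M,n=4,lam=.05)
    for _ in range(2): q=step(q,T,Rt,n=4,lam=.05)
    return q,n+2,np.linalg.norm(pose(q)[0]-T)
rng=np.random.default_rng(0)
Rf=orient(97,'v');Tf=grasp2tcp(W(-.0215,0,.375),Rf);Rf=Rf.as_matrix()
res=[]
for i in range(150):
    v=np.array([rng.uniform(.3,.52),rng.uniform(-.35,.3),rng.uniform(.2,.5)])
    az=np.arctan2(v[1],v[0]);yaw=az+rng.uniform(-.6,.6);pit=rng.uniform(70,105)
    if np.hypot(*v[:2])<.36: continue
    Rv=orient(pit,'v',yaw=yaw).as_matrix()
    q,n1,e1=path(q0,v,Rv)
    if e1>.02: continue
    q2,n2,e2=path(q,Tf,Rf);res.append((e2,n1+n2,v.round(3),round(yaw,2),round(pit),q.round(2),q2.round(2)))
res.sort(key=lambda t:(t[0]>.004,t[1]));
for t in res[:6]: print(t)
E
time python3 srch.py
```

```text
(np.float64(0.00033152437631560225), 14, array([ 0.454, -0.159,  0.43 ]), np.float64(-0.25), 73, array([-0.89, -0.5 ,  0.75,  1.74,  0.45,  1.5 , -0.38]), array([-0.43,  0.63,  1.  ,  1.03, -0.49,  1.83,  0.3 ]))
(np.float64(0.00020054284459070863), 15, array([ 0.456, -0.051,  0.352]), np.float64(0.24), 73, array([-0.92, -0.5 ,  0.69,  1.92,  0.32,  1.32, -0.04]), array([-0.44,  0.64,  1.03,  1.03, -0.5 ,  1.84,  0.31]))
(np.float64(0.00039482489643168734), 15, array([ 0.433, -0.015,  0.45 ]), np.float64(0.15), 79, array([-1.12, -0.5 ,  0.67,  1.7 ,  0.37,  1.64, -0.27]), array([-0.44,  0.64,  1.04,  1.03, -0.51,  1.84,  0.31]))
(np.float64(1.7857773530844585e-09), 16, array([ 0.406, -0.199,  0.441]), np.float64(0.05), 79, array([-0.81, -0.5 ,  0.81,  1.67,  0.35,  1.63,  0.07]), array([-0.45,  0.65,  1.05,  1.03, -0.52,  1.84,  0.32]))
(np.float64(0.0005439281832102848), 16, array([ 0.439, -0.027,  0.249]), np.float64(0.15), 81, array([-1.17, -0.5 ,  0.89,  2.06,  0.43,  1.28, -0.27]), array([-0.44,  0.64,  1.04,  1.03, -0.51,  1.84,  0.31]))
(np.float64(5.186322733124274e-10), 17, array([ 0.376, -0.07 ,  0.49 ]), np.float64(-0.11), 79, array([-0.76, -0.5 ,  0.47,  1.67,  0.3 ,  1.73, -0.36]), array([-0.38,  0.59,  0.89,  1.02, -0.42,  1.82,  0.26]))
real	0m29.745s
user	0m30.081s
sys	0m0.101s
```

```bash
cat > c.py <<'E'
from h import *
rep();Rv=orient(79,'v',yaw=-.11);print(delta(np.array([.376,-.07,.49]),Rv))
Rf=orient(97,'v');print(delta(grasp2tcp(W(-.0215,0,.375),Rf),Rf),delta(grasp2tcp(W(-.0215,0,.2785),Rf),Rf))
E
python3 c.py
```

```text
t 35.1 g cab [-0.152   0.0072  0.3906] rad 0.2692 theta 1.751 pitch 90.0 w 0.0351 F [-0.2 -0.2  0.3] q [-1.7  -0.5   1.34  1.5   0.5   1.74 -0.4 ]
(array([-14.19,   1.96,   9.34]), array([ -0.37, -11.04,  -0.78]))
(array([12.99, -1.99, -1.56]), array([ 1.42,  6.87, -0.1 ])) (array([ 12.99,  -1.99, -11.21]), array([ 1.42,  6.87, -0.1 ]))
```

```bash
python3 -m pendant '[{"translation":[-2.8,0.4,1.9],"angular":[-0.1,-2.2,-0.15],"hand":-0.2},{"translation":[-2.8,0.4,1.9],"angular":[-0.1,-2.2,-0.15],"hand":-0.2},{"translation":[-2.8,0.4,1.9],"angular":[-0.1,-2.2,-0.15],"hand":-0.2},{"translation":[-2.9,0.4,1.8],"angular":[-0.1,-2.2,-0.15],"hand":-0.2},{"translation":[-2.9,0.4,1.8],"angular":[-0.1,-2.2,-0.15],"hand":-0.2},{"translation":[0,0,0],"angular":[0,0,0],"hand":-0.2},{"translation":[0,0,0],"angular":[0,0,0],"hand":-0.2}]'
python3 c.py
```

```text
time: 35.8
ee_pos: [0.3974, -0.0748, 0.4765]
eef_rot: [0.563, 0.427, -0.486, 0.513]
ft_force: [-0.1, -0.4, -0.4]
width: 0.0349
t 35.8 g cab [-0.2724  0.0105  0.4705] rad 0.4085 theta 1.635 pitch 80.7 w 0.0349 F [-0.1 -0.4 -0.4] q [-0.92 -0.49  0.6   1.66  0.35  1.73 -0.39]
(array([-2.14,  0.48,  1.35]), array([-0.19, -1.64, -0.  ]))
(array([25.05, -3.46, -9.55]), array([ 1.67, 16.26,  0.8 ])) (array([ 25.05,  -3.46, -19.2 ]), array([ 1.67, 16.26,  0.8 ]))
```

Run:
```python
from sim import *
q=cur()[0]['joint_positions']
o,P,M=run(q,[([2.5,-.35,-.95],[.17,1.63,.08])]*10+[([0,0,0],[0,0,0])]*2,lam=.05);print(o.round(2),pose(o)[0],P)
```

```text
[-0.43  0.63  1.01  1.03 -0.5   1.84  0.31] [ 0.6473531  -0.10976233  0.38145395] [ 0.6473531  -0.10976233  0.38145395]
```

```bash
python3 -m pendant '[{"translation":[2.5,-0.35,-0.95],"angular":[0.17,1.63,0.08],"hand":-0.2},{"translation":[2.5,-0.35,-0.95],"angular":[0.17,1.63,0.08],"hand":-0.2},{"translation":[2.5,-0.35,-0.95],"angular":[0.17,1.63,0.08],"hand":-0.2},{"translation":[2.5,-0.35,-0.95],"angular":[0.17,1.63,0.08],"hand":-0.2},{"translation":[2.5,-0.35,-0.95],"angular":[0.17,1.63,0.08],"hand":-0.2},{"translation":[2.5,-0.35,-0.95],"angular":[0.17,1.63,0.08],"hand":-0.2},{"translation":[2.5,-0.35,-0.95],"angular":[0.17,1.63,0.08],"hand":-0.2},{"translation":[2.5,-0.35,-0.95],"angular":[0.17,1.63,0.08],"hand":-0.2},{"translation":[2.5,-0.35,-0.95],"angular":[0.17,1.63,0.08],"hand":-0.2},{"translation":[2.5,-0.35,-0.95],"angular":[0.17,1.63,0.08],"hand":-0.2},{"translation":[0,0,0],"angular":[0,0,0],"hand":-0.2},{"translation":[0,0,0],"angular":[0,0,0],"hand":-0.2}]'
python3 c.py
```

```text
time: 37.0
ee_pos: [0.6316, -0.1045, 0.3859]
eef_rot: [-0.494, -0.505, 0.55, -0.444]
ft_force: [-0.2, -0.5, 0.5]
width: 0.0347
t 37.0 g cab [-0.0381  0.0033  0.38  ] rad 0.2093 theta 2.165 pitch 96.7 w 0.0347 F [-0.2 -0.5  0.5] q [-0.5   0.61  1.08  1.09 -0.5   1.83  0.32]
(array([-25.56,   3.45,  10.41]), array([ -1.79, -17.61,  -0.84]))
(array([ 1.63, -0.49, -0.5 ]), array([ 0.05,  0.3 , -0.04])) (array([  1.63,  -0.49, -10.15]), array([ 0.05,  0.3 , -0.04]))
```

```bash
python3 -m pendant '[{"translation":[1.7,-0.45,-0.5],"angular":[0,0.3,0],"hand":-0.2},{"translation":[0,0,-2],"angular":[0,0,0],"hand":-0.2},{"translation":[0,0,-2],"angular":[0,0,0],"hand":-0.2},{"translation":[0,0,-1.5],"angular":[0,0,0],"hand":-0.2},{"translation":[0,0,0],"angular":[0,0,0],"hand":-0.2}]'
python3 c.py;python3 -c "
from h import *
im=save('scene','s17');t=save('top','t17')
cv2.imwrite('pics/b17.png',np.hstack([cv2.resize(im[160:320,320:480],(400,400)),cv2.resize(t[80:240,320:480],(400,400))]))"
```

```text
time: 37.5
ee_pos: [0.6474, -0.1083, 0.3265]
eef_rot: [-0.494, -0.507, 0.55, -0.443]
ft_force: [-1.6, 0.7, 0.8]
width: 0.035
t 37.5 g cab [-0.0221  0.0011  0.3206] rad 0.1478 theta 2.175 pitch 96.9 w 0.035 F [-1.6  0.7  0.8] q [-0.49  0.65  1.06  1.15 -0.52  1.74  0.34]
(array([-27.14,   3.83,  16.35]), array([ -1.99, -17.83,  -0.89]))
(array([ 0.05, -0.11,  5.44]), array([-0.15,  0.07, -0.06])) (array([ 0.05, -0.11, -4.21]), array([-0.15,  0.07, -0.06]))
```

View pics/b17.png

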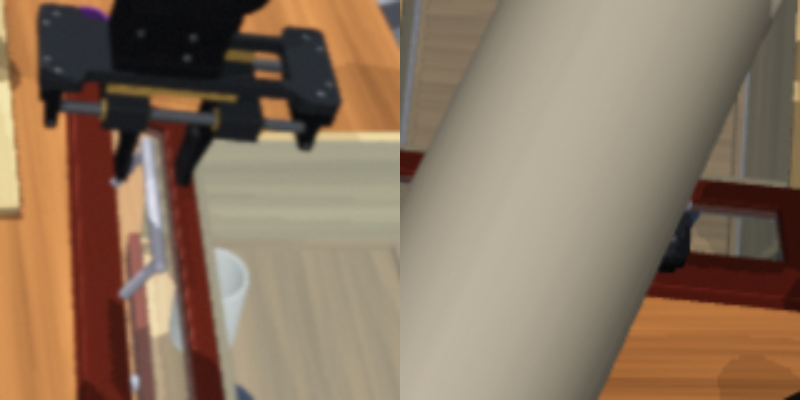

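The handle bar lies between the two fingers in the scene crop, at (150,150). Lower 42 mm and grip.

```bash
python3 -m pendant '[{"translation":[0,0,-1.6],"angular":[0,0,0],"hand":-0.2},{"translation":[0,-0.1,-1.6],"angular":[0,0,0],"hand":-0.2},{"translation":[0,0,-1],"angular":[0,0,0],"hand":-0.2},{"translation":[0,0,0],"angular":[0,0,0],"hand":-1},{"translation":[0,0,0],"angular":[0,0,0],"hand":-1},{"translation":[0,0,0],"angular":[0,0,0],"hand":-1},{"translation":[0,0,0],"angular":[0,0,0],"hand":-1}]' 15
python3 c.py
```

```text
time: 38.3
ee_pos: [0.6484, -0.1115, 0.2855]
eef_rot: [-0.495, -0.506, 0.55, -0.443]
ft_force: [7.8, -1.2, -4.7]
width: 0.0106
t 38.3 g cab [-0.0207 -0.002   0.2795] rad 0.1078 theta 2.102 pitch 96.8 w 0.0106 F [ 7.8 -1.2 -4.7] q [-0.5   0.67  1.05  1.22 -0.53  1.66  0.35]
(array([-27.24,   4.15,  20.45]), array([ -1.99, -17.73,  -0.77]))
(array([-0.06,  0.21,  9.55]), array([-0.13,  0.18,  0.05])) (array([-0.06,  0.21, -0.1 ]), array([-0.13,  0.18,  0.05]))
```

```bash
python3 -m pendant '[{"translation":[0.9,-0.09,0.25],"angular":[0.05,0.5,0],"hand":-1},{"translation":[0.95,-0.09,0.15],"angular":[0.05,0.5,0],"hand":-1},{"translation":[0.95,-0.09,0.07],"angular":[0.05,0.5,0],"hand":-1},{"translation":[0.9,-0.09,-0.02],"angular":[0.05,0.5,0],"hand":-1},{"translation":[0,0,0],"angular":[0,0,0],"hand":-1},{"translation":[0,0,0],"angular":[0,0,0],"hand":-1}]'
python3 -c "
from h import *
rep()"
```

```text
time: 38.9
ee_pos: [0.6856, -0.1151, 0.2905]
eef_rot: [-0.486, -0.515, 0.558, -0.433]
ft_force: [0.2, 0.4, 6.1]
width: 0.0093
t 38.9 g cab [ 0.0164 -0.002   0.2846] rad 0.1081 theta 2.451 pitch 98.8 w 0.0093 F [0.2 0.4 6.1] q [-0.39  0.77  1.    1.04 -0.58  1.76  0.33]
```

```bash
cat > arcsim.py <<'E'
from sim import *
import sys
q0=cur()[0]['joint_positions']
def hp(t,C=(.0113,.1777),r_=.1065):
    f=np.arctan2(71,78)+t;return W(C[0]-r_*np.sin(f),-.002,C[1]-r_*np.cos(f))
def go(q,t0,t1,p0,p1,n,show=False):
    P,M=pose(q);T0=grasp2tcp(hp(t0),orient(p0,'v'));acc=np.zeros(3);mx=0
    for k in range(1,n+1):
        a=k/n;T=grasp2tcp(hp(t0+(t1-t0)*a),orient(p0+(p1-p0)*a,'v'));d=((T-T0)*100-acc).round(2);acc=acc+d
        P=P+d/100;M=R.from_rotvec(np.radians((CY*(p1-p0)/n).round(2))).as_matrix()@M
        q=step(q,P,M,lam=.05);e=np.linalg.norm(pose(q)[0]-P);mx=max(mx,e)
        if show: print(k,round(t0+(t1-t0)*a,2),d.tolist(),(CY*(p1-p0)/n).round(2).tolist(),q.round(2),round(e*1000,1))
    return q,mx
if __name__=='__main__':
    for pe in (45,50,53,56,60):
        for n in (25,40):
            q,m=go(q0,2.45,.0,98.8,pe,n);print(pe,n,q.round(2),round(m*1000,1))
E
python3 arcsim.py
```

```text
45 25 [-1.07  0.06  1.2   2.3  -0.33  0.11  0.32] 25.2
45 40 [-0.89  0.09  1.01  2.29 -0.59  0.1   0.55] 17.8
50 25 [-0.72  0.13  0.85  2.26 -0.64  0.13  0.59] 6.2
50 40 [-0.58  0.14  0.72  2.26 -0.82  0.12  0.79] 2.8
53 25 [-0.7   0.16  0.85  2.23 -0.7   0.2   0.66] 1.0
53 40 [-0.69  0.16  0.85  2.23 -0.73  0.2   0.69] 0.6
56 25 [-0.76  0.2   0.93  2.19 -0.66  0.29  0.61] 0.1
56 40 [-0.75  0.2   0.93  2.19 -0.67  0.28  0.62] 0.1
60 25 [-0.82  0.26  1.03  2.14 -0.64  0.41  0.57] 0.0
60 40 [-0.81  0.25  1.02  2.14 -0.65  0.4   0.58] 0.0
```

Run:
```python
from arcsim import *
q,m=go(q0,2.45,.5,98.8,61,22,True);go(q,.5,0,61,51,10,True)
```

```text
1 2.36 [-0.96, 0.09, 0.0] [-0.16, -1.71, -0.0] [-0.43  0.73  1.02  1.11 -0.57  1.71  0.34] 0.0
2 2.27 [-0.95, 0.09, -0.07] [-0.16, -1.71, -0.0] [-0.48  0.69  1.04  1.18 -0.55  1.66  0.35] 0.0
3 2.18 [-0.94, 0.09, -0.17] [-0.16, -1.71, -0.0] [-0.52  0.65  1.06  1.25 -0.53  1.6   0.35] 0.0
4 2.1 [-0.93, 0.09, -0.24] [-0.16, -1.71, -0.0] [-0.57  0.61  1.08  1.31 -0.52  1.55  0.36] 0.0
5 2.01 [-0.9, 0.09, -0.33] [-0.16, -1.71, -0.0] [-0.62  0.57  1.1   1.38 -0.5   1.5   0.36] 0.0
6 1.92 [-0.87, 0.08, -0.4] [-0.16, -1.71, -0.0] [-0.66  0.53  1.12  1.44 -0.49  1.44  0.36] 0.0
7 1.83 [-0.82, 0.08, -0.48] [-0.16, -1.71, -0.0] [-0.71  0.49  1.14  1.5  -0.47  1.39  0.35] 0.0
8 1.74 [-0.79, 0.08, -0.54] [-0.16, -1.71, -0.0] [-0.76  0.45  1.17  1.56 -0.45  1.33  0.35] 0.0
9 1.65 [-0.73, 0.07, -0.62] [-0.16, -1.71, -0.0] [-0.81  0.41  1.2   1.62 -0.43  1.27  0.34] 0.0
10 1.56 [-0.68, 0.06, -0.68] [-0.16, -1.71, -0.0] [-0.87  0.37  1.22  1.67 -0.41  1.22  0.33] 0.0
11 1.48 [-0.61, 0.06, -0.73] [-0.16, -1.71, -0.0] [-0.92  0.33  1.25  1.72 -0.38  1.16  0.32] 0.0
12 1.39 [-0.55, 0.06, -0.78] [-0.16,
[... 1277 characters left out ...]
0.04  1.31  2.21 -0.19  0.37  0.21] 1.5
4 0.3 [0.25, -0.02, -0.47] [-0.1, -1.0, -0.0] [-1.09  0.07  1.25  2.22 -0.29  0.34  0.29] 1.1
5 0.25 [0.27, -0.03, -0.46] [-0.1, -1.0, -0.0] [-1.01  0.09  1.18  2.23 -0.38  0.31  0.37] 0.6
6 0.2 [0.3, -0.03, -0.44] [-0.1, -1.0, -0.0] [-0.95  0.11  1.11  2.23 -0.46  0.27  0.44] 0.4
7 0.15 [0.31, -0.03, -0.43] [-0.1, -1.0, -0.0] [-0.88  0.12  1.04  2.24 -0.54  0.24  0.52] 0.4
8 0.1 [0.34, -0.03, -0.41] [-0.1, -1.0, -0.0] [-0.8   0.13  0.96  2.25 -0.62  0.21  0.6 ] 0.4
9 0.05 [0.35, -0.03, -0.39] [-0.1, -1.0, -0.0] [-0.71  0.14  0.87  2.25 -0.72  0.18  0.69] 0.5
10 0.0 [0.38, -0.04, -0.38] [-0.1, -1.0, -0.0] [-0.62  0.14  0.77  2.25 -0.81  0.15  0.78] 0.7
```

The simulated path tracks within 1.5 mm. I'll lower in stages and watch the force.

```bash
python3 -m pendant '[{"translation":[-0.96,0.09,0],"angular":[-0.16,-1.71,0],"hand":-1},{"translation":[-0.95,0.09,-0.07],"angular":[-0.16,-1.71,0],"hand":-1},{"translation":[-0.94,0.09,-0.17],"angular":[-0.16,-1.71,0],"hand":-1},{"translation":[-0.93,0.09,-0.24],"angular":[-0.16,-1.71,0],"hand":-1},{"translation":[-0.9,0.09,-0.33],"angular":[-0.16,-1.71,0],"hand":-1},{"translation":[-0.87,0.08,-0.4],"angular":[-0.16,-1.71,0],"hand":-1}]'
python3 -c "
from h import *
rep()"
```

```text
time: 39.5
ee_pos: [0.6361, -0.1103, 0.2837]
eef_rot: [0.534, 0.464, -0.511, 0.487]
ft_force: [2.5, -0.7, 1.1]
width: 0.0322
t 39.5 g cab [-0.0321 -0.0019  0.2777] rad 0.11 theta 1.998 pitch 87.4 w 0.0322 F [ 2.5 -0.7  1.1] q [-0.67  0.52  1.12  1.43 -0.49  1.43  0.36]
```

```bash
python3 -c "
from h import *
im=save('scene','s18');t=save('top','t18')
cv2.imwrite('pics/b18.png',np.hstack([cv2.resize(im[180:360,320:500],(400,400)),cv2.resize(t[80:260,300:480],(400,400))]))
rep();print(r.read_state()['torque'])"
```

```text
t 39.6 g cab [-0.0387 -0.0021  0.2732] rad 0.1087 theta 1.926 pitch 88.4 w 0.0208 F [-0.4  0.4 -0.4] q [-0.67  0.52  1.12  1.44 -0.49  1.44  0.36]
[-0.11523695  0.19288055  0.01724057]
```

View pics/b18.png

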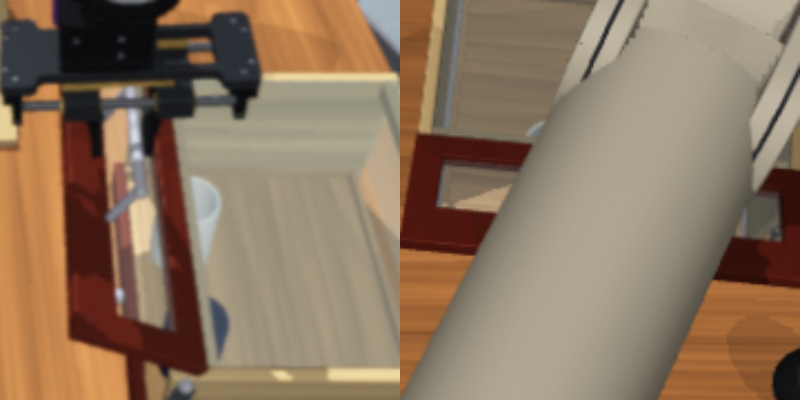

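```bash
python3 -m pendant '[{"translation":[0,0,0],"angular":[0,0,0],"hand":-1}]'; python3 -c "
from h import *
rep()
im=save('scene','s19')
cv2.imwrite('pics/b19.png',cv2.resize(im[150:350,320:520],(600,600)))"
```

```text
time: 39.7
ee_pos: [0.6285, -0.1093, 0.2775]
eef_rot: [0.53, 0.471, -0.517, 0.48]
ft_force: [-6.5, 0.1, 3.8]
width: 0.0097
t 39.7 g cab [-0.0399 -0.0017  0.2715] rad 0.1078 theta 1.909 pitch 88.8 w 0.0097 F [-6.5  0.1  3.8] q [-0.66  0.53  1.12  1.44 -0.49  1.45  0.36]
```

View pics/b19.png

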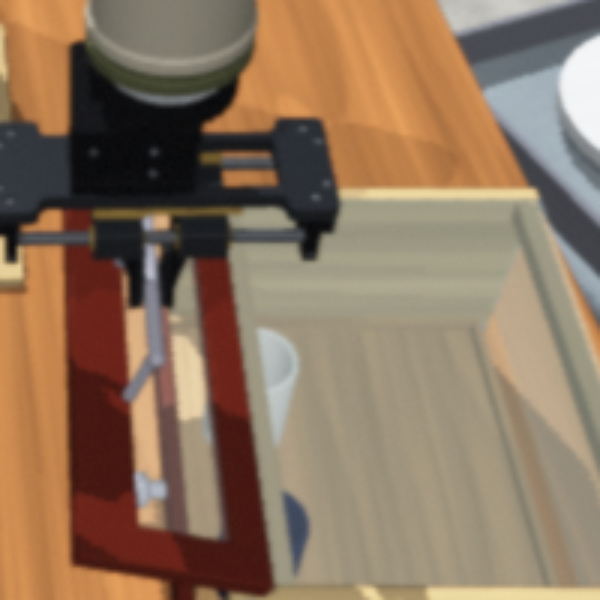

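The door has come down past the stay to about 1.91 rad, and the bar is gripped again at 9.7 mm. I'll carry on with a firmer grip.

```bash
python3 -m pendant '[{"translation":[-0.82,0.08,-0.48],"angular":[-0.16,-1.71,0],"hand":-1},{"translation":[-0.79,0.08,-0.54],"angular":[-0.16,-1.71,0],"hand":-1},{"translation":[-0.73,0.07,-0.62],"angular":[-0.16,-1.71,0],"hand":-1},{"translation":[-0.68,0.06,-0.68],"angular":[-0.16,-1.71,0],"hand":-1}]' 30
python3 -c "
from h import *
rep()"
```

```text
time: 40.15
ee_pos: [0.5994, -0.1065, 0.2537]
eef_rot: [0.557, 0.437, -0.487, 0.511]
ft_force: [0.2, 0.1, 0.3]
width: 0.009
t 40.15 g cab [-0.0684 -0.0018  0.2478] rad 0.1068 theta 1.561 pitch 81.7 w 0.009 F [0.2 0.1 0.3] q [-0.87  0.37  1.22  1.67 -0.41  1.21  0.33]
```

```bash
python3 -m pendant '[{"translation":[-0.61,0.06,-0.73],"angular":[-0.16,-1.71,0],"hand":-1},{"translation":[-0.55,0.06,-0.78],"angular":[-0.16,-1.71,0],"hand":-1},{"translation":[-0.47,0.04,-0.83],"angular":[-0.16,-1.71,0],"hand":-1},{"translation":[-0.4,0.04,-0.86],"angular":[-0.16,-1.71,0],"hand":-1}]'
python3 -c "
from h import *
rep()
im=save('scene','s20')
cv2.imwrite('pics/b20.png',cv2.resize(im[150:350,300:500],(600,600)))"
```

```text
time: 40.55
ee_pos: [0.5793, -0.1046, 0.2219]
eef_rot: [0.582, 0.403, -0.455, 0.54]
ft_force: [2.0, -2.4, 1.3]
width: 0.0092
t 40.55 g cab [-0.0878 -0.0018  0.2161] rad 0.1067 theta 1.212 pitch 74.8 w 0.0092 F [ 2.  -2.4  1.3] q [-1.06  0.18  1.29  1.87 -0.25  0.97  0.23]
```

View pics/b20.png

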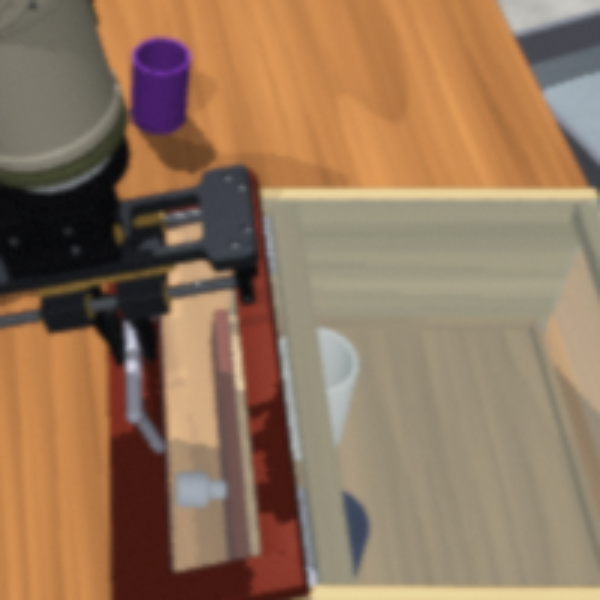

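The door follows the hand at about 1.2 rad, in the fingers. Continuing down.

```bash
python3 -m pendant '[{"translation":[-0.33,0.03,-0.9],"angular":[-0.16,-1.71,0],"hand":-1},{"translation":[-0.24,0.02,-0.92],"angular":[-0.16,-1.71,0],"hand":-1},{"translation":[-0.16,0.02,-0.94],"angular":[-0.16,-1.71,0],"hand":-1},{"translation":[-0.08,0.01,-0.95],"angular":[-0.16,-1.71,0],"hand":-1}]'
python3 -c "
from h import *
rep()"
```

```text
time: 41.0
ee_pos: [0.5715, -0.1039, 0.1853]
eef_rot: [0.606, 0.367, -0.421, 0.566]
ft_force: [1.4, -2.2, 1.3]
width: 0.0091
t 41.0 g cab [-0.095  -0.0018  0.1798] rad 0.1064 theta 0.862 pitch 67.9 w 0.0091 F [ 1.4 -2.2  1.3] q [-1.17 -0.02  1.3   2.04  0.    0.72  0.04]
```

```bash
python3 -m pendant '[{"translation":[0,0,-0.9],"angular":[-0.16,-1.71,0],"hand":-1},{"translation":[0.09,-0.01,-0.9],"angular":[-0.16,-1.71,0],"hand":-1},{"translation":[0.17,-0.02,-0.9],"angular":[-0.16,-1.71,0],"hand":-1},{"translation":[0.25,-0.02,-0.88],"angular":[-0.16,-1.71,0],"hand":-1}]'
python3 -c "
from h import *
rep()"
```

```text
time: 41.4
ee_pos: [0.5767, -0.1044, 0.1495]
eef_rot: [0.627, 0.331, -0.387, 0.59]
ft_force: [1.9, 6.0, 1.4]
width: 0.0087
t 41.4 g cab [-0.0892 -0.0018  0.1443] rad 0.1055 theta 0.521 pitch 61.0 w 0.0087 F [1.9 6.  1.4] q [-1.15 -0.01  1.29  2.16 -0.03  0.48  0.07]
```

```bash
python3 -m pendant '[{"translation":[0.18,-0.02,-0.5],"angular":[-0.1,-1,0],"hand":-1},{"translation":[0.2,-0.02,-0.5],"angular":[-0.1,-1,0],"hand":-1},{"translation":[0.22,-0.02,-0.48],"angular":[-0.1,-1,0],"hand":-1},{"translation":[0.25,-0.02,-0.47],"angular":[-0.1,-1,0],"hand":-1},{"translation":[0.27,-0.03,-0.46],"angular":[-0.1,-1,0],"hand":-1}]'
python3 -c "
from h import *
rep()"
```

```text
time: 41.9
ee_pos: [0.5881, -0.1054, 0.1252]
eef_rot: [0.64, 0.303, -0.361, 0.607]
ft_force: [1.6, 3.2, 3.4]
width: 0.009
t 41.9 g cab [-0.0773 -0.0017  0.1203] rad 0.105 theta 0.266 pitch 56.1 w 0.009 F [1.6 3.2 3.4] q [-0.99  0.1   1.16  2.22 -0.4   0.31  0.39]
```

```bash
python3 -m pendant '[{"translation":[0.3,-0.03,-0.44],"angular":[-0.1,-0.9,0],"hand":-1},{"translation":[0.31,-0.03,-0.43],"angular":[-0.1,-0.9,0],"hand":-1},{"translation":[0.34,-0.03,-0.41],"angular":[-0.1,-0.9,0],"hand":-1},{"translation":[0.35,-0.03,-0.39],"angular":[-0.1,-0.9,0],"hand":-1},{"translation":[0.36,-0.04,-0.38],"angular":[0,-0.5,0],"hand":-1},{"translation":[0,0,0],"angular":[0,0,0],"hand":-1}]'
python3 -c "
from h import *
rep()"
```

```text
time: 42.5
ee_pos: [0.6046, -0.1071, 0.1046]
eef_rot: [0.651, 0.281, -0.339, 0.619]
ft_force: [3.5, 2.6, 1.5]
width: 0.0088
t 42.5 g cab [-0.0603 -0.0018  0.0999] rad 0.105 theta 0.013 pitch 52.0 w 0.0088 F [3.5 2.6 1.5] q [-0.65  0.16  0.81  2.24 -0.8   0.18  0.77]
```

```bash
python3 -m pendant '[{"translation":[0.2,-0.02,-0.2],"angular":[0,0,0],"hand":-1},{"translation":[0.1,0,-0.1],"angular":[0,0,0],"hand":-1},{"translation":[0,0,0],"angular":[0,0,0],"hand":-1}]'
python3 -c "
from h import *
rep()
im=save('scene','s21');t=save('top','t21')
cv2.imwrite('pics/b21.png',np.hstack([cv2.resize(im[180:360,300:480],(400,400)),cv2.resize(t[80:260,300:480],(400,400))]))"
```

```text
time: 42.8
ee_pos: [0.6069, -0.1076, 0.1017]
eef_rot: [0.651, 0.281, -0.339, 0.618]
ft_force: [-21.7, 3.9, 24.1]
width: 0.0089
t 42.8 g cab [-0.058  -0.0021  0.097 ] rad 0.1055 theta -0.022 pitch 52.0 w 0.0089 F [-21.7   3.9  24.1] q [-0.61  0.17  0.77  2.23 -0.84  0.18  0.8 ]
```

View pics/b21.png

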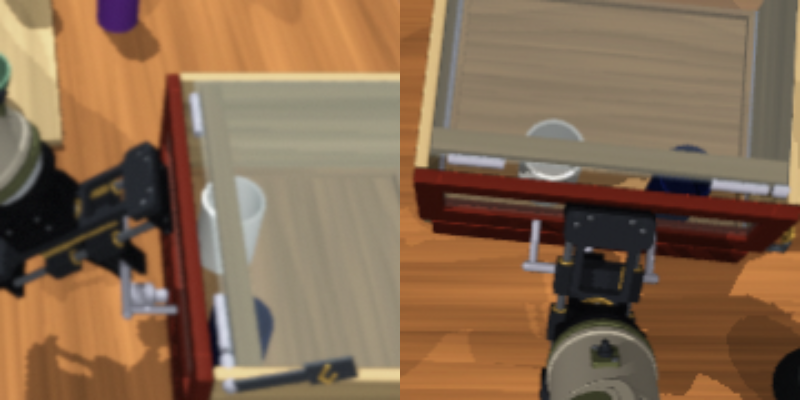

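The door is shut against its stop. Ease off, release, back off.

```bash
python3 -m pendant '[{"translation":[-0.15,0,0.15],"angular":[0,0,0],"hand":-0.35},{"translation":[0,0,0],"angular":[0,0,0],"hand":-0.35},{"translation":[0,0,0],"angular":[0,0,0],"hand":-0.35},{"translation":[-0.6,0.06,0.75],"angular":[0,0,0],"hand":-0.35},{"translation":[-0.9,0.08,1.1],"angular":[0,0.5,0],"hand":-0.35},{"translation":[-1.2,0.1,1.5],"angular":[0,0.5,0],"hand":-0.35},{"translation":[-2,0.1,2],"angular":[0,0.5,0],"hand":-0.35},{"translation":[-3,0.1,3],"angular":[0,1,0],"hand":-0.35},{"translation":[-4,0.1,3],"angular":[0,2,0],"hand":-0.35},{"translation":[0,0,0],"angular":[0,0,0],"hand":-0.35},{"translation":[0,0,0],"angular":[0,0,0],"hand":-0.35}]'
python3 -c "
from h import *
rep()
im=save('scene','s22');t=save('top','t22')
cv2.imwrite('pics/b22.png',np.hstack([cv2.resize(im[140:400,270:530],(400,400)),cv2.resize(t[30:230,290:490],(400,400))]))
for c in('scene','top'):
  for n in('door_handle','tray_knob','white_tumbler_mid','slate_pot_mid','celadon_bowl_mid','white_beaker_mid'):
    print(c,n,[(np.round(d['point'][::-1],1).tolist(),round(d['confidence'],2)) for d in r.mark_of(c,n)[:2]])"
```

```text
time: 44.0
ee_pos: [0.5311, -0.0877, 0.162]
eef_rot: [0.646, 0.32, -0.349, 0.599]
ft_force: [0.1, -0.5, -1.4]
width: 0.0281
t 44.0 g cab [-0.1357  0.0108  0.157 ] rad 0.1483 theta 0.7 pitch 56.6 w 0.0281 F [ 0.1 -0.5 -1.4] q [-0.75 -0.25  0.8   2.3   0.31  0.44 -0.22]
scene door_handle [([353.1, 296.5], 0.87)]
scene tray_knob [([364.2, 308.9], 0.59), ([377.3, 320.4], 0.5)]
scene white_tumbler_mid [([403.1, 280.6], 0.71), ([290.9, 220.0], 0.39)]
scene slate_pot_mid [([319.7, 418.5], 0.62), ([403.9, 333.3], 0.43)]
scene celadon_bowl_mid [([291.4, 220.4], 0.89)]
scene white_beaker_mid [([306.2, 159.0], 0.79), ([380.6, 307.8], 0.27)]
top door_handle [([380.5, 201.8], 0.82), ([201.7, 252.7], 0.71)]
top tray_knob [([378.7, 198.7], 0.56)]
top white_tumbler_mid [([368.1, 154.8], 0.66)]
top slate_pot_mid [([490.8, 248.8], 0.56)]
top celadon_bowl_mid [([246.2, 267.5], 0.83)]
top white_beaker_mid [([142.7, 232.9], 0.71), ([200.8, 255.9], 0.38)]
```

View pics/b22.png

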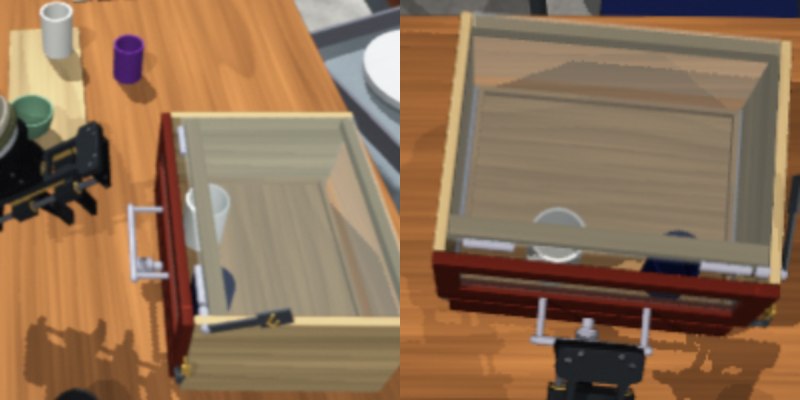

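The door is shut: its handle is within 2 px of where it was at the start. The cup and the tumbler stand inside, and the bystanders are in place. Handing in.

```bash
python3 -c "
from bench import r
print(r.close_job())"
```

```text
the job is handed in; nothing more can be done
None
```

The dark blue cup is put away on the tray beside the tumbler, with the tray home and the door shut. I handed the job in at about 44 s; it gives no verdict.

**What I did:** I raised the door to about 2.26 rad and let it down onto its stay at about 2.09 rad. Then I pulled the tray out to its stop and stood the cup on it at about x 46, y -82 mm from the lip, with the tumbler on the other side. I pushed the tray home until it met its stop (-21 N), lifted the door to about 2.45 rad to unlock the stay, and lowered it by hand until it was shut.

**Last checks:**
- **Door:** the handle was within 2 px of its starting position in both cameras after release.
- **Cup and tumbler:** both were seen upright inside the cabinet.
- **Bowl, beaker and grey pot:** marks were within about 5 px of the start, roughly detector noise.
- **Gripper:** clear of everything, with about 1 N on the wrist.

**What did not go smoothly:**
- **Grip on the handle:** while lowering the door from 2.45 rad at 15 N grip, the fingers were forced open to 32 mm for a moment near the stay. They closed on the bar again at about 1.91 rad. I finished at 30 N, lowering at under 1 rad/s.
- **Pushing on the shut door:** the wrist read about 32 N against the door stop before I eased off.
- **Joint limits:** the arm ran into its limits twice. The second time I backed away and came back by another path, planned with a fitted kinematic model.

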